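# Seat the lint roller's axle in its two-slot cradle

### The job

Put the lint roller back in its cradle on the ledge of the key organiser: lower both ends of its axle together into the two open slots and press it down gently until both ends bear on the bottoms of their slots, which you have to find by feel. Leave it resting there and do not disturb the tealight holder, the coin tray or the padlock.

Things in the scene. Friction and masses are not known exactly. Their poses are not given: they have to be found in the camera images.
- roller: lint roller: white plastic drum 44 mm in diameter, 100 mm long, on a steel axle 10 mm in diameter, 140 mm long (20 mm out at each end); ends alike, either way round will do. 0.17 to 0.29 kg. Origin at its middle on the axle's centre line, y along the axle. Starts level on the dish's bars, centre line 30 mm above the console. Brittle: never press an end on its slot bottom with over 15 N
- axle_a (a point): point on the axle's centre line, 61 mm from the middle towards the roller's +y: the part of this end that belongs in a slot
- axle_b (a point): the same at the other end (61 mm towards the roller's -y)
- cradle: ash cradle fixed on the ledge: base 90 x 170 x 8 mm and two upright cheeks 36 mm long (x), 14 thick (y), 68 high, centred at y = +61 and -61 mm, 108 mm apart inside. Each has a slot for the axle, open at the top and cut through in y. Origin: centre of the underside; y along the seated axle, z up. Heights below are above this underside, x in this frame
- foot_a: foot of the slot in the +y cheek, at x = 0, y = +61 mm; origin 8 mm up. It carries a steel shoe, the flat slot bottom, set by its own screw 36.5 to 43.5 mm up: its height cannot be seen or read, only felt, and the two slots may differ. Slot walls (both cheeks): fixed wood at x = +5.3 mm, flared outwards above 60 mm; opposite, at x = -4 mm, a grey plastic liner that tapers open above 54 mm
- foot_b: the same in the -y cheek, 122 mm from foot_a. The mouths take an axle centre from x = -3 to +6 mm. The liners are sprung towards +x (2.4 N, 2 N more per mm, at most 3 mm) and pinch the axle from about 57 mm centre height down: it will not drop by its own weight, pushing it takes 3 to 6 N in each slot, and the force rises steeply only on the bottom. An end left up can be pressed on the drum's top near it
- organiser: the ash key organiser, a low case 170 x 490 x 120 mm, drawer and key hooks on the side away from the robot; fixed. Origin: centre of its underside, on the console top. Its top is the ledge, 120 mm up, that carries the cradle
- dish: a fixed ash valet dish 130 x 170 mm, 6 mm thick with 6 mm high rims at x = -62 and +62 mm, and two steel bars along y, 6 mm thick, at x = -13 and +13 mm, on which the roller lies. Origin: centre of its underside
- tealight: glass tealight holder, a cup 60 mm wide and 55 mm high, standing on the ledge near one end. Origin: centre of its underside. To be left alone
- coin_tray: black plastic coin tray 75 x 60 x 18 mm, on the ledge near the other end. Origin: centre of its underside. To be left alone
- padlock: brass padlock 34 x 45 x 18 mm with a steel shackle, lying on the console. Origin: centre of its body's underside. To be left alone
Things that resemble listed ones, but are neither listed nor needed, are in the scene too. Of the things that look like the roller, the middle-sized one is meant. Of the things that look like the dish, the smaller one is meant.

How it is judged:
By the outcome, as a careful person would: the job done as asked, in the order asked, and still so for the second after the job is handed in, with the robot touching nothing.
It also fails if it takes over 67 s, if anything falls off the work surface, if the arm or the gripper's body presses on something with over 40 N, if the wrist force passes 120 N, or if a joint passes its speed limit or range.

### The arm

A 6-joint arm with a two-finger parallel gripper is mounted at the origin on the work surface. World frame = base frame: x ahead of the robot, y to its left, z up, the work surface at z = 0. Lengths are in m, angles in rad, forces in N, time in s.
With the tool pointing down it reaches from about 0.3 to 0.775 m from the base axis. Payload 14.6 kg.
Tool frame: the origin (TCP) lies at the very end of the fingers, on their centre line; the grasp point (between the pads) lies 19 mm behind it; z points along the fingers, y is the direction in which the jaws open and shut (so a half turn about z gives the same grasp; the last joint's range is limited). The gripper opens to 94 mm and grips with 3 to 60 N. Pads are 16 mm wide; open, the fingers measure 119 mm over their backs; the gripper's body (75 mm by 177 mm) begins 78 mm behind the grasp point.
Start: joints at [-1.41, 0.3, 1.521, -0, 1.321, -0.067], TCP at [0.124, -0.536, 0.205] pointing down, gripper open.
Joint ranges: [-3.03, 3.03], [-0.79, 2.21], [0.23, 2.52], [-1.04, 4.18], [0, 3.07], [-2.55, 2.55]. Speed limits (rad/s): [2.22, 2.22, 2.57, 3.14, 3.14, 3.14].

### API

Orientations are given as [roll, pitch, yaw] about the fixed x, y, z axes, in that order (R = Rz(yaw) Ry(pitch) Rx(roll)).
In Python, from station import get_obs, vision, hand_in gives the robot as it stands.
- The arm moves only by the tool play_rows, never from a script. Its argument "moves" is a list of rows, each an object with "claw": the opening, from 0 (shut) to 1 (fully open); "linear": the shift along the tool's x, y, z in mm, a list of three; "turn": the turn, a rotation vector about the tool's x, y, z in rad, a list of three. In form: [{"claw": claw, "linear": [tx, ty, tz], "turn": [ax, ay, az]}, ...]. A call has 1 to 8 rows; each row is the pose to reach, as a shift and turn from the pose measured when the call began, along the tool's axes at that moment; what a row does not reach only later rows make up. A row lasts 1/8 s, in which the tool goes at most 62.5 mm and 10.7 degrees, less where a joint would pass 70% of its speed; a pose out of reach is approached as far as the arm can. A call with a gripper value outside its range is refused whole. The fingers move at their own pace and stop on an object; "force" is the grip in N (left out, the last holds). Time passes only in rows, so rows that repeat a pose let the fingers close. It gives the time, the measured TCP pose, the force and the opening at its end, in the units of the state.
- get_obs(): the state, without advancing time (a new reading comes with each control period).
- vision.camera(name): name is "scene" or "top"; returns the picture (384x512x3 uint8, blue, green, red); there is no depth.
- vision.camera_info(name): a dict with "camera_matrix" (3x3 intrinsics, pixels), "k1" (the pictures are not rectified: a ray, as slopes to the right and down, at radius r is drawn at 1 + k1 r^2 times it, then the intrinsics apply), "rvec" (rotation vector, rad) and "tvec" (3), from world to camera coordinates, as OpenCV has them. Camera axes: x right, y down, z forward; pixel columns grow to the right and rows downward; lengths in m; the calibration is good to about 2 mm. A picture is of the moment at which its call begins. camera_info takes no time and is no camera call.
- hand_in(): hands the job in, once; it reports no verdict.
The state is a dict: "time_s": time; "qpos": joint angles; "joint_vel": joint speeds; "tau": joint torques, N m; "ee_pos": TCP position; "eef_rot": TCP orientation; "force": force on the tool from outside, world axes, zero at the start; "moment": the same for the moment, N m; "grip_width": finger opening in m.
Only numpy, scipy, OpenCV 4.12 (cv2) and the standard library are available. Lean on these libraries where they do the work, as an engineer would, in place of code of your own. Each camera call takes 0.05 s, during which the arm holds its last target.

## Working session

There is one attempt and no reset: what is moved stays moved. The work goes in short steps, Python scripts to look and compute and a tool call to move; the robot and the scene stay as the last step left them, time stands still between calls to the robot, and variables do not carry over. Pictures are saved under pics/ and viewed, and the job is handed in when it is done.

Besides the shell and the picture viewer there is one more tool, called by a JSON object that holds its "fn" and its "kwargs", one argument or row to a line. play_rows: Moves the arm, as the interface text tells. Its arguments: {"type":"object","properties":{"moves":{"type":"array","items":{"type":"object","properties":{"claw":{"type":"number"},"linear":{"type":"array","items":{"type":"number"}},"turn":{"type":"array","items":{"type":"number"}}}}},"force":{"type":"number"}},"required":["moves"]}

```bash
mkdir -p pics; ls; python3 - <<'E'
from station import get_obs, vision
import cv2
for n in ("scene","top"):
    cv2.imwrite(f"pics/{n}0.png", vision.camera(n)); print(n, vision.camera_info(n))
print(get_obs())
E
```

```text
pics
scene {'camera_matrix': array([[479.67747453,   0.        , 253.15326795],
       [  0.        , 479.67747453, 192.0063067 ],
       [  0.        ,   0.        ,   1.        ]]), 'k1': -0.13880207903383965, 'rvec': array([ 2.10919194,  0.61452239, -0.30088063]), 'tvec': array([-0.37801475, -0.09778167,  1.91440001])}
top {'camera_matrix': array([[448.2430402 ,   0.        , 260.27303168],
       [  0.        , 448.2430402 , 192.79179087],
       [  0.        ,   0.        ,   1.        ]]), 'k1': -0.09669591983935097, 'rvec': array([ 2.17512203, -2.13049666,  0.17059155]), 'tvec': array([-0.09925773,  0.47808086,  1.65928728])}
{'time_s': 0.1, 'qpos': array([-1.40959626e+00,  3.00378080e-01,  1.52152674e+00, -2.12005150e-05,
        1.32068941e+00, -6.65832450e-02]), 'joint_vel': array([ 0.00048337, -0.00086725, -0.00272336,  0.00190645, -0.0005501 ,
       -0.00021943]), 'tau': array([ 1.16351348e-03, -5.32649231e+01, -3.53287303e+01,  7.09242490e-02,
        2.34777981e-02, -5.34850994e-05]), 'ee_pos': array([ 0.12416294, -0.53555921,  0.20496034]), 'eef_rot': array([-3.14059193e+00, -4.61485307e-05,  2.27788547e-01]), 'force': array([ 0.02250284, -0.42643188,  0.2424043 ]), 'moment': array([-0.01168942, -0.01528999, -0.00952197]), 'grip_width': 0.09415259053707559}
```

View pics/scene0.png

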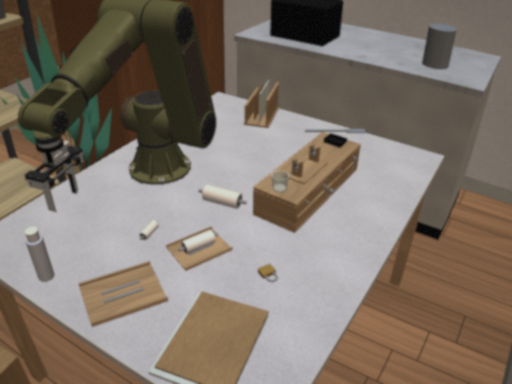

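View pics/top0.png

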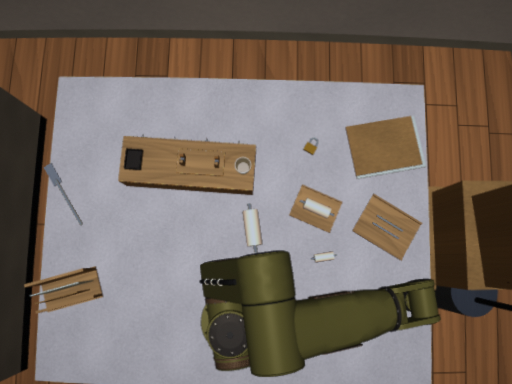

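The target roller lies on the small dish at about (318,208) in the top view. The larger and smaller lookalikes are at (252,227) and (324,257). The cradle cheeks are at about (182,160) and (216,161). Next I'll zoom in.

```bash
python3 - <<'E'
import cv2
t=cv2.imread("pics/top0.png");s=cv2.imread("pics/scene0.png")
def c(im,x0,y0,x1,y1,k,n): cv2.imwrite(n,cv2.resize(im[y0:y1,x0:x1],None,fx=k,fy=k,interpolation=cv2.INTER_CUBIC))
c(t,280,175,350,235,10,"pics/t_r.png")
c(t,115,130,265,200,5,"pics/t_o.png")
c(s,245,125,370,225,6,"pics/s_o.png")
c(s,160,220,240,275,10,"pics/s_r.png")
E
```

```text
(no output)
```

View pics/t_r.png

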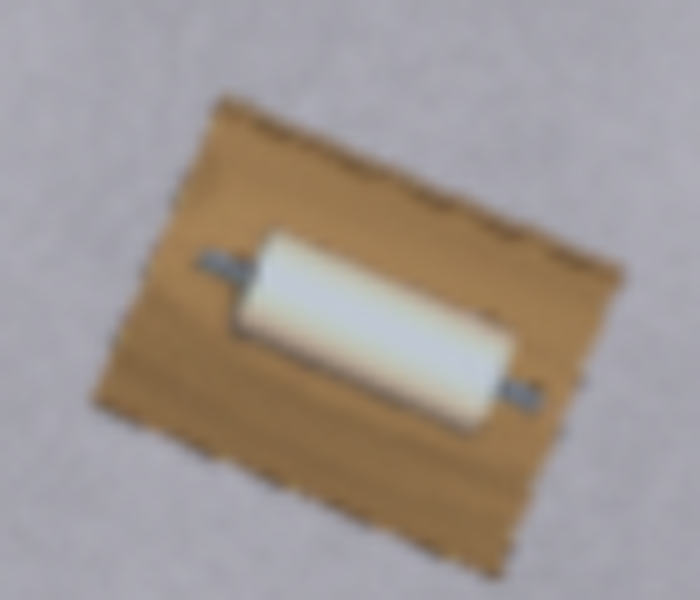

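View pics/t_o.png

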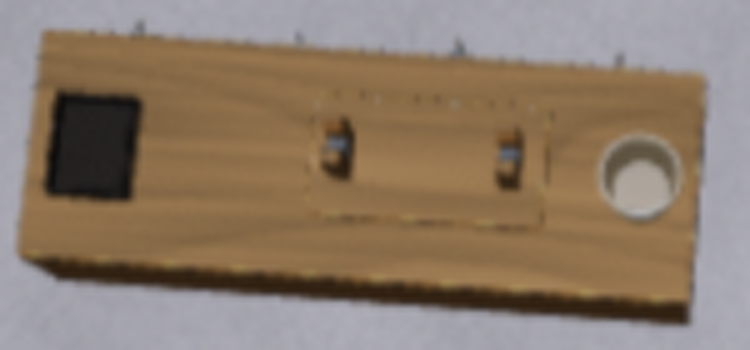

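View pics/s_o.png

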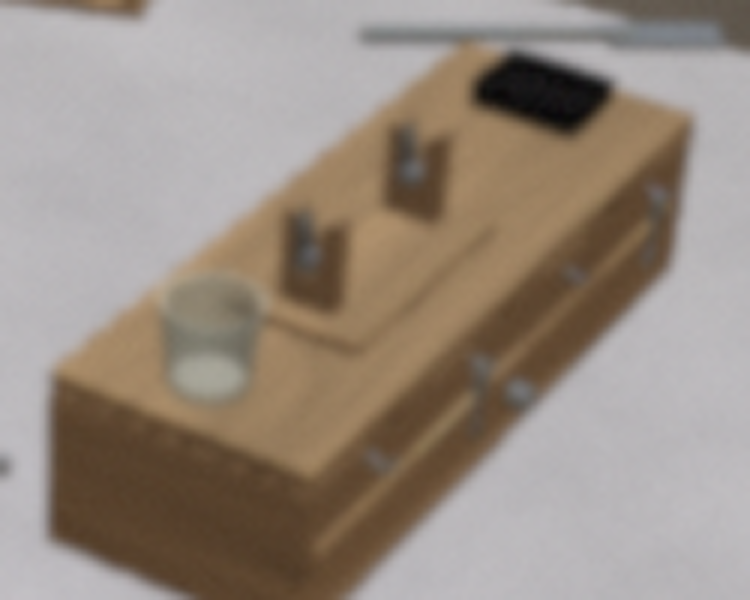

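View pics/s_r.png

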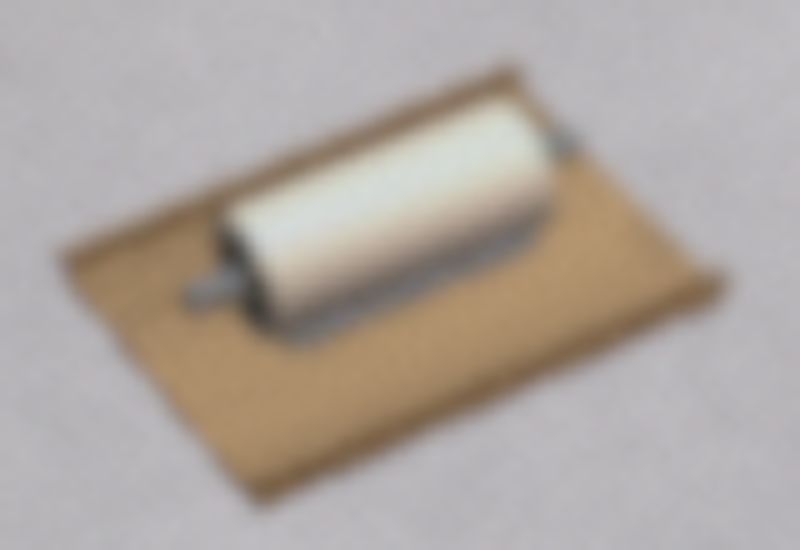

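```bash
cat > h.py <<'E'
import numpy as np, cv2
from scipy.optimize import least_squares
from station import get_obs, vision
CI={n:vision.camera_info(n) for n in("scene","top")}
def proj(n,P):
    c=CI[n];d=np.array([c["k1"],0,0,0,0])
    return cv2.projectPoints(np.asarray(P,float).reshape(-1,1,3),c["rvec"],c["tvec"],c["camera_matrix"],d)[0].reshape(-1,2)
def ray(n,px,z):
    c=CI[n];d=np.array([c["k1"],0,0,0,0])
    u=cv2.undistortPoints(np.array(px,float).reshape(-1,1,2),c["camera_matrix"],d).reshape(-1,2)
    R=cv2.Rodrigues(c["rvec"])[0];C=-R.T@c["tvec"]
    D=np.c_[u,np.ones(len(u))]@R
    return C+D*((z-C[2])/D[:,2])[:,None]
def cr(X,x0,y0,k): return (np.array(X,float)+.5)/k-.5+np.array([x0,y0])
def pose(p,L):
    L=np.array(L,float).reshape(-1,3);c,s=np.cos(p[2]),np.sin(p[2])
    return np.c_[p[0]+c*L[:,0]-s*L[:,1],p[1]+s*L[:,0]+c*L[:,1],L[:,2]]
def box(x0,x1,y0,y1,z0,z1):
    c=np.array([(x,y,z) for x in(x0,x1) for y in(y0,y1) for z in(z0,z1)])
    return c,[(a,b) for a in range(8) for b in range(a+1,8) if (c[a]!=c[b]).sum()==1]
E
python3 - <<'E'
from h import *
# roller
e=cr([(198,258),(543,397)],280,175,10); print("roller ends top",ray("top",e,.03)); w=ray("top",e,.03);print(np.linalg.norm(w[0]-w[1]))
e=cr([(185,292),(580,143)],160,220,10); w=ray("scene",e,.03);print("scene",w,np.linalg.norm(w[0]-w[1]))
e=cr([(46,30),(706,75),(690,302),(22,255)],115,130,5); w=ray("top",e,.12);print("org",w,np.linalg.norm(np.diff(w,axis=0),axis=1),w.mean(0))
e=cr([(318,92),(552,108),(542,228),(312,213)],115,130,5); w=ray("top",e,.128);print("base",w,np.linalg.norm(np.diff(w,axis=0),axis=1),w.mean(0))
e=cr([(52,372),(308,478),(693,118),(470,42)],245,125,6); w=ray("scene",e,.12);print("orgS",w,np.linalg.norm(np.diff(w,axis=0),axis=1),w.mean(0))
E
```

```text
roller ends top [[ 0.45509126 -0.23808892  0.03      ]
 [ 0.40480394 -0.36956788  0.03      ]]
0.1407676497252688
scene [[ 0.39749019 -0.36071934  0.03      ]
 [ 0.45805432 -0.23524044  0.03      ]] 0.13933042412469812
org [[ 0.66936109  0.41804167  0.12      ]
 [ 0.64506454 -0.06845566  0.12      ]
 [ 0.47724301 -0.06051104  0.12      ]
 [ 0.50114464  0.42420605  0.12      ]] [0.48710366 0.16800947 0.48530602] [0.57320332 0.17832026 0.12      ]
base [[0.62426953 0.21287367 0.128     ]
 [0.61591059 0.04252525 0.128     ]
 [0.52743397 0.04688564 0.128     ]
 [0.53485273 0.21287048 0.128     ]] [0.17055338 0.088584   0.16615055] [0.5756167  0.12878876 0.128     ]
orgS [[ 0.48000575 -0.05681028  0.12      ]
 [ 0.64622349 -0.06679051  0.12      ]
 [ 0.67249875  0.41920279  0.12      ]
 [ 0.50621742  0.43277092  0.12      ]] [0.1665171  0.48670308 0.16683398] [0.57623635 0.18209323 0.12      ]
```

```bash
cat >> h.py <<'E'
def overlay(n,im,items,x0,y0,x1,y1,k,out):
    g=cv2.resize(im[y0:y1,x0:x1],None,fx=k,fy=k,interpolation=cv2.INTER_CUBIC)
    for P,E,col in items:
        q=(proj(n,P)-[x0,y0]+.5)*k-.5
        for a,b in E: cv2.line(g,tuple(np.int32(np.round(q[a]))),tuple(np.int32(np.round(q[b]))),col,1,cv2.LINE_AA)
    cv2.imwrite(out,g)
def cradle(p,zb=.12):
    it=[]
    for b,col in((box(-.045,.045,-.085,.085,zb,zb+.008),(0,255,0)),(box(-.018,.018,.054,.068,zb+.008,zb+.068),(255,255,0)),(box(-.018,.018,-.068,-.054,zb+.008,zb+.068),(255,0,255))):
        it.append((pose(p,b[0]),b[1],col))
    return it
def cyl(T,r,y0,y1,col,N=24):
    a=np.linspace(0,2*np.pi,N,endpoint=False)
    L=np.r_[np.c_[r*np.cos(a),0*a+y0,r*np.sin(a)],np.c_[r*np.cos(a),0*a+y1,r*np.sin(a)]]
    E=[(i,(i+1)%N) for i in range(N)]+[(N+i,N+(i+1)%N) for i in range(N)]+[(i,i+N) for i in range(0,N,3)]
    return (L@T[:3,:3].T+T[:3,3],E,col)
def rollerT(x,y,z,yaw,tilt=0):
    T=np.eye(4);T[:3,:3]=cv2.Rodrigues(np.array([0,0,yaw]))[0]@cv2.Rodrigues(np.array([tilt,0,0.]))[0];T[:3,3]=x,y,z;return T
def roller(T): return [cyl(T,.022,-.05,.05,(0,0,255)),cyl(T,.005,-.07,.07,(255,0,0),12)]
E
python3 - <<'E'
from h import *
t=cv2.imread("pics/top0.png");s=cv2.imread("pics/scene0.png")
p=(.5765,.1295,-.0495)
overlay("top",t,cradle(p),170,140,235,190,12,"pics/ot1.png")
overlay("scene",s,cradle(p),280,135,340,190,10,"pics/os1.png")
T=rollerT(.429,-.3015,.03,-.37)
d=lambda T:roller(T)
overlay("top",t,d(T),280,175,350,235,10,"pics/rt1.png")
overlay("scene",s,d(T),160,220,240,275,10,"pics/rs1.png")
E
```

```text
(no output)
```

View pics/ot1.png

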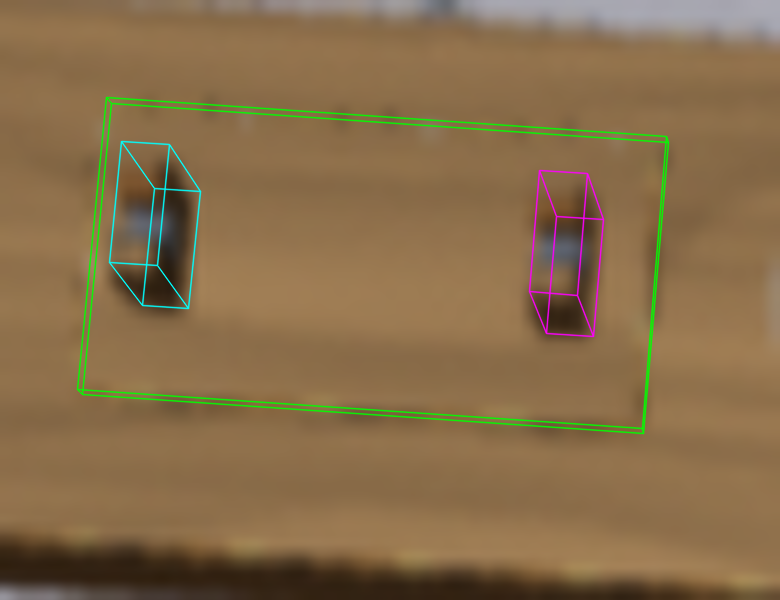

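View pics/os1.png

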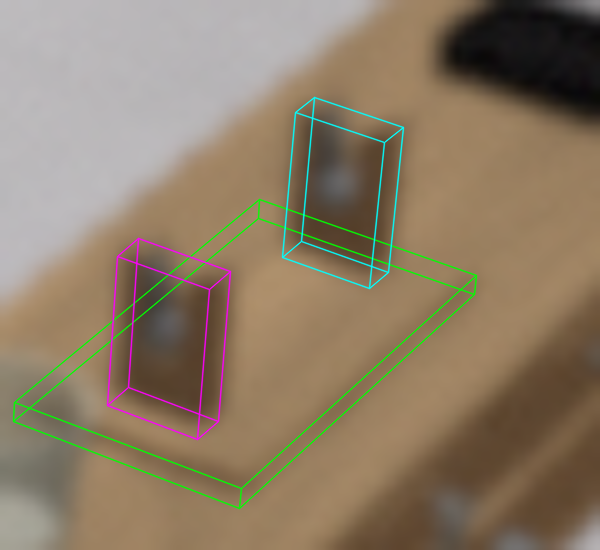

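View pics/rt1.png

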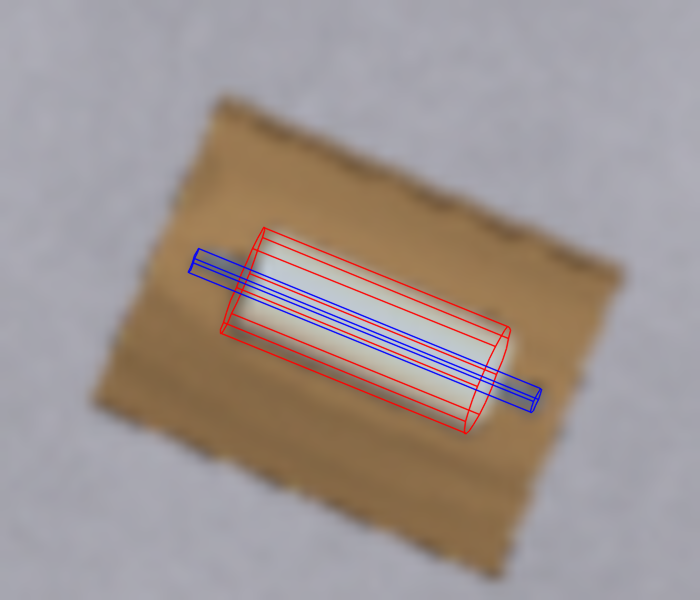

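View pics/rs1.png

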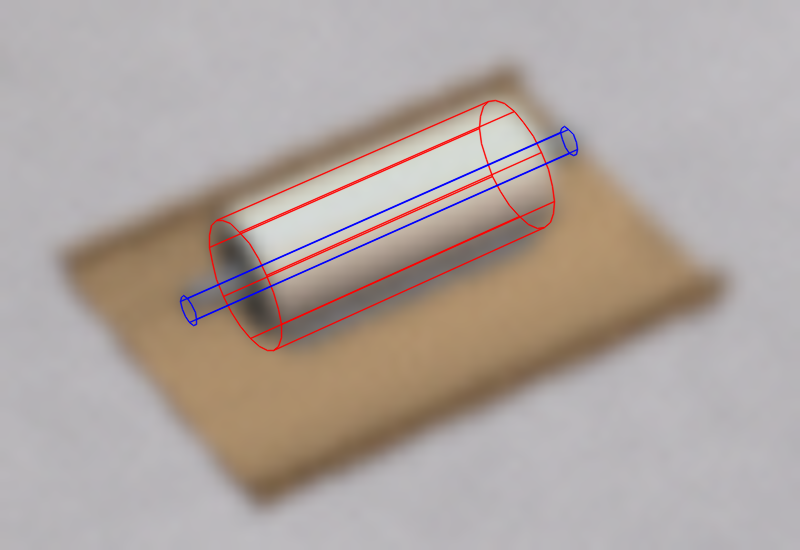

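```bash
cat >> h.py <<'E'
from scipy.spatial.transform import Rotation as Ro
def plan(pos,yaw,rot=None):
    o=get_obs();R=Ro.from_euler("xyz",o["eef_rot"])
    Rt=Ro.from_euler("xyz",[np.pi,0,yaw]) if rot is None else rot
    return np.round(R.inv().apply(np.array(pos)-o["ee_pos"])*1e3,2),np.round((R.inv()*Rt).as_rotvec(),4)
def st():
    o=get_obs();print("t",round(o["time_s"],2),"pos",np.round(o["ee_pos"]*1e3,2),"rpy",np.round(o["eef_rot"],4),"F",np.round(o["force"],2),"M",np.round(o["moment"],3),"w",round(o["grip_width"]*1e3,2))
E
python3 - <<'E'
from h import *
t=cv2.imread("pics/top0.png");s=cv2.imread("pics/scene0.png")
T=rollerT(.4285,-.303,.03,-.375)
overlay("top",t,roller(T),280,175,350,235,10,"pics/rt2.png")
overlay("scene",s,roller(T),160,220,240,275,10,"pics/rs2.png")
print("bottle",ray("scene",[(42,275)],0.02), "padlock",ray("top",[(311,146)],.01))
print(plan((.4285,-.303,.12),1.196))
E
```

```text
bottle [[ 0.12479908 -0.67159395  0.02      ]] padlock [[ 0.67300903 -0.28446619  0.01      ]]
(array([ 348.99, -157.74,   85.13]), array([-9.000e-04, -5.000e-04, -9.682e-01]))
```

View pics/rt2.png

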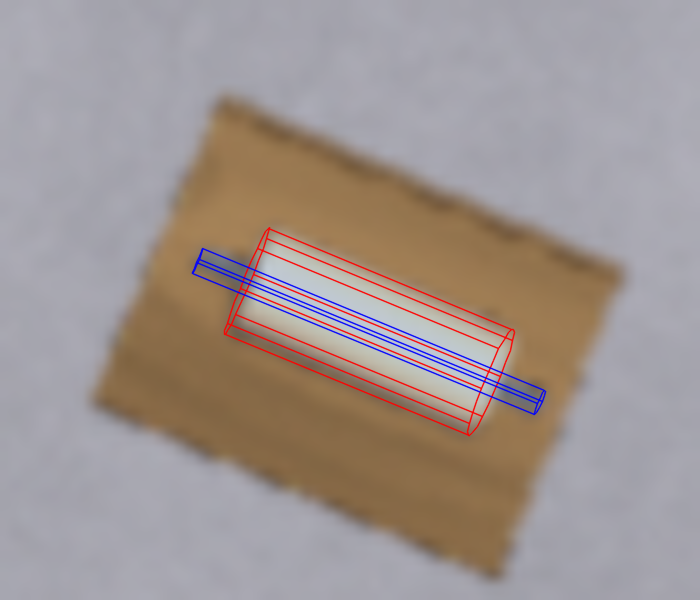

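View pics/rs2.png

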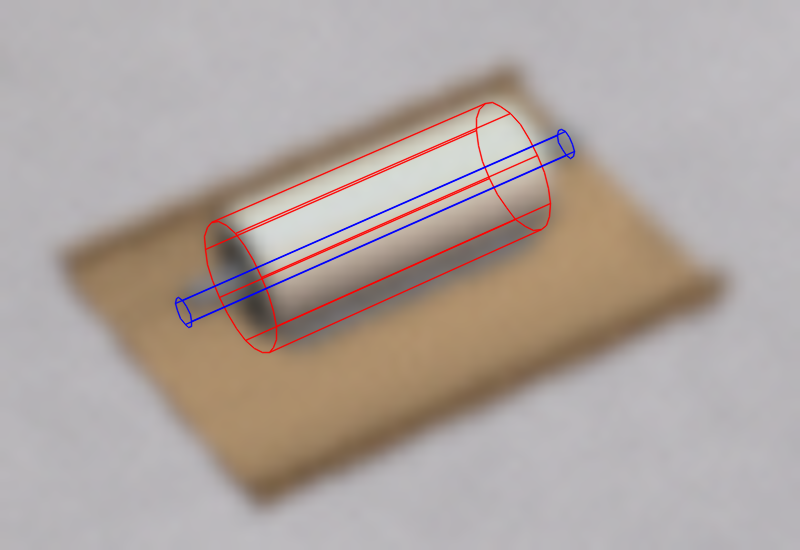

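{"fn": "play_rows", "kwargs": {
  "moves": [
    {"claw": 0.7,"linear": [45,-20,5],"turn": [0,0,-0.12]},
    {"claw": 0.7,"linear": [90,-40,15],"turn": [0,0,-0.24]},
    {"claw": 0.7,"linear": [135,-60,25],"turn": [0,0,-0.36]},
    {"claw": 0.7,"linear": [180,-80,35],"turn": [0,0,-0.48]},
    {"claw": 0.7,"linear": [225,-100,45],"turn": [0,0,-0.6]},
    {"claw": 0.7,"linear": [270,-120,60],"turn": [0,0,-0.72]},
    {"claw": 0.7,"linear": [315,-140,75],"turn": [0,0,-0.85]},
    {"claw": 0.7,"linear": [351,-159,85],"turn": [0,0,-0.968]}
  ],
  "force": 30
}}

```text
time_s: 1.1
ee_pos: [0.4312, -0.2998, 0.1192]
eef_rot: [-3.14, -0.001, 1.2]
force: [-0.4, -0.5, 0.5]
grip_width: 0.0656
```

```bash
python3 - <<'E'
from h import *
st();print(plan((.430,-.301,.012),1.199))
t=vision.camera("top");s=vision.camera("scene");cv2.imwrite("pics/t2.png",t);cv2.imwrite("pics/s2.png",s)
st()
E
```

```text
t 1.1 pos [ 431.22 -299.85  119.22] rpy [-3.1401e+00 -1.2000e-03  1.2004e+00] F [-0.45 -0.49  0.51] M [-0.101 -0.066 -0.068] w 65.63
(array([ -1.65,  -0.57, 107.22]), array([-0.0015, -0.0012,  0.0014]))
t 1.2 pos [ 431.74 -298.7   118.72] rpy [-3.1390e+00 -2.0000e-03  1.2022e+00] F [-0.28  0.39 -0.09] M [-0.013 -0.07   0.014] w 65.71
```

View pics/s2.png

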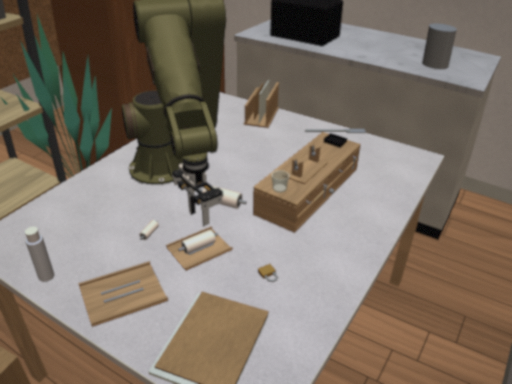

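{"fn": "play_rows", "kwargs": {
  "moves": [
    {"claw": 0.7,"linear": [-2.5,-0.7,30],"turn": [0,0,0]},
    {"claw": 0.7,"linear": [-2.5,-0.7,60],"turn": [0,0,0]},
    {"claw": 0.7,"linear": [-2.5,-0.7,85],"turn": [0,0,0]},
    {"claw": 0.7,"linear": [-2.5,-0.7,100],"turn": [0,0,0]},
    {"claw": 0.7,"linear": [-2.5,-0.7,106.5],"turn": [0,0,0]},
    {"claw": 0.7,"linear": [-2.5,-0.7,106.5],"turn": [0,0,0]},
    {"claw": 0.5,"linear": [-2.5,-0.7,106.5],"turn": [0,0,0]},
    {"claw": 0.5,"linear": [-2.5,-0.7,106.5],"turn": [0,0,0]}
  ]
}}

```text
time_s: 2.2
ee_pos: [0.4303, -0.3007, 0.0128]
eef_rot: [-3.14, -0.002, 1.202]
force: [-0.3, 0.6, -0.5]
grip_width: 0.0497
```

```bash
python3 - <<'E'
from h import *
st()
E
```

```text
t 2.2 pos [ 430.25 -300.69   12.82] rpy [-3.1400e+00 -1.6000e-03  1.2022e+00] F [-0.33  0.59 -0.46] M [-0.008 -0.038 -0.008] w 49.7
```

{"fn": "play_rows", "kwargs": {
  "moves": [
    {"claw": 0.4,"linear": [0,0,0],"turn": [0,0,0]},
    {"claw": 0.4,"linear": [0,0,0],"turn": [0,0,0]},
    {"claw": 0.4,"linear": [0,0,0],"turn": [0,0,0]},
    {"claw": 0.4,"linear": [0,0,0],"turn": [0,0,0]}
  ],
  "force": 30
}}

```text
time_s: 2.7
ee_pos: [0.4296, -0.3004, 0.013]
eef_rot: [-3.138, -0.002, 1.202]
force: [-5.6, 2.4, 5.1]
grip_width: 0.0438
```

```bash
python3 - <<'E'
from h import *
st()
E
```

```text
t 2.7 pos [ 429.59 -300.4    12.98] rpy [-3.1383e+00 -1.8000e-03  1.2023e+00] F [-5.61  2.41  5.11] M [ 0.361  1.089 -0.024] w 43.78
```

{"fn": "play_rows", "kwargs": {
  "moves": [
    {"claw": 0.3,"linear": [0,-0.5,-2],"turn": [0,0,0]},
    {"claw": 0.3,"linear": [0,-0.5,-10],"turn": [0,0,0]},
    {"claw": 0.3,"linear": [0,0,-40],"turn": [0,0,0]},
    {"claw": 0.3,"linear": [0,0,-80],"turn": [0,0,0]},
    {"claw": 0.3,"linear": [0,0,-120],"turn": [0,0,0]},
    {"claw": 0.3,"linear": [0,0,-120],"turn": [0,0,0]}
  ],
  "force": 30
}}

```text
time_s: 3.45
ee_pos: [0.431, -0.3016, 0.1363]
eef_rot: [3.139, -0.0, 1.202]
force: [-0.3, 0.4, -2.4]
grip_width: 0.0433
```

```bash
python3 - <<'E'
from h import *
st()
t=vision.camera("top");s=vision.camera("scene")
st();o=get_obs()
R=Ro.from_euler("xyz",o["eef_rot"]).as_matrix();c=o["ee_pos"]-R[:,2]*.019
T=np.eye(4);T[:3,0]=-R[:,1];T[:3,1]=R[:,0];T[:3,2]=np.cross(T[:3,0],T[:3,1]);T[:3,3]=c;print(T)
x,y=np.int32(proj("scene",[c])[0]);overlay("scene",s,roller(T),x-35,y-30,x+35,y+30,10,"pics/g1s.png")
x,y=np.int32(proj("top",[c])[0]);overlay("top",t,roller(T),x-35,y-30,x+35,y+30,10,"pics/g1t.png")
E
```

```text
t 3.45 pos [ 431.03 -301.59  136.26] rpy [ 3.1393e+00 -1.0000e-04  1.2023e+00] F [-0.28  0.38 -2.44] M [-0.045 -0.075 -0.005] w 43.33
t 3.55 pos [ 429.73 -300.58  132.74] rpy [-3.1383e+00 -1.8000e-03  1.2023e+00] F [ 0.04 -0.26 -3.08] M [-0.056 -0.031  0.033] w 43.32
[[-0.93286386  0.36022082 -0.00244526  0.42977693]
 [ 0.36021385  0.93286532  0.00287591 -0.30063953]
 [ 0.00331706  0.00180201 -0.99999287  0.15174233]
 [ 0.          0.          0.          1.        ]]
```

View pics/g1s.png

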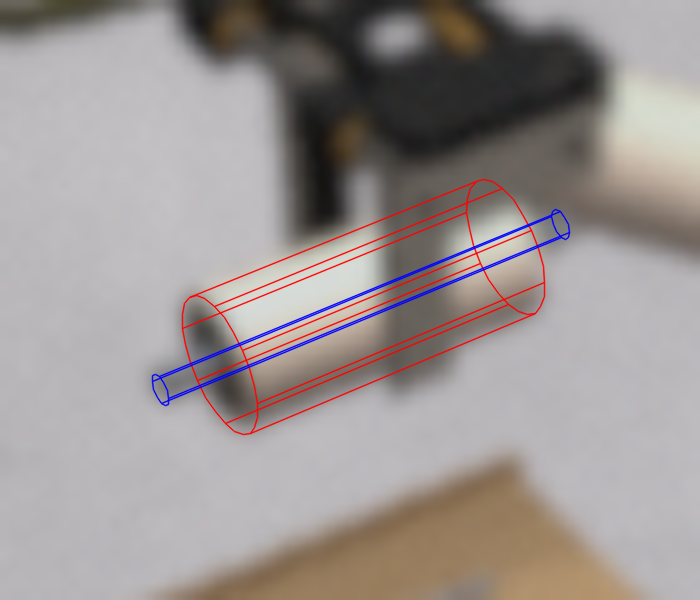

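View pics/g1t.png

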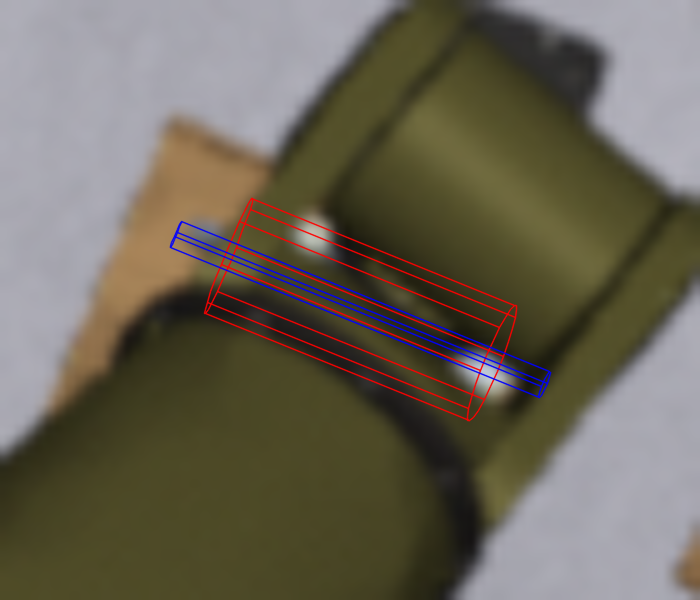

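```bash
python3 - <<'E'
from h import *
st();print(plan((.577,.1295,.235),1.5215)); print(plan((.45,-.28,.235),1.2))
print("tealight", ray("top",cr([(640,175)],115,130,5),.15), "tray",ray("top",cr([(92,145)],115,130,5),.13))
E
```

```text
t 3.55 pos [ 429.73 -300.58  132.74] rpy [-3.1383e+00 -1.8000e-03  1.2023e+00] F [ 0.04 -0.26 -3.08] M [-0.056 -0.031  0.033] w 43.32
(array([ 454.45,  -17.88, -101.38]), array([-0.003 , -0.0023, -0.3192]))
(array([  26.69,   11.15, -102.25]), array([-0.0033, -0.0018,  0.0023]))
tealight [[ 0.56320226 -0.02310332  0.15      ]] tray [[0.58129827 0.37521907 0.13      ]]
```

{"fn": "play_rows", "kwargs": {
  "moves": [
    {"claw": 0.3,"linear": [5,0,-45],"turn": [0,0,0]},
    {"claw": 0.3,"linear": [25,-1,-90],"turn": [0,0,0]},
    {"claw": 0.3,"linear": [60,-2,-105],"turn": [0,0,0]},
    {"claw": 0.3,"linear": [105,-4,-105],"turn": [0,0,-0.06]},
    {"claw": 0.3,"linear": [150,-6,-105],"turn": [0,0,-0.12]},
    {"claw": 0.3,"linear": [200,-8,-105],"turn": [0,0,-0.18]},
    {"claw": 0.3,"linear": [250,-10,-105],"turn": [0,0,-0.24]},
    {"claw": 0.3,"linear": [300,-12,-105],"turn": [0,0,-0.28]}
  ],
  "force": 30
}}

```text
time_s: 4.55
ee_pos: [0.5268, -0.015, 0.2368]
eef_rot: [-3.137, -0.003, 1.484]
force: [0.5, -1.5, -1.5]
grip_width: 0.0434
```

```bash
python3 - <<'E'
from h import *
st();print(plan((.577,.1295,.235),1.5215))
E
```

```text
t 4.55 pos [526.82 -15.04 236.78] rpy [-3.1365e+00 -2.7000e-03  1.4839e+00] F [ 0.53 -1.49 -1.53] M [-0.052 -0.088  0.007] w 43.36
(array([148.35,  37.46,   1.98]), array([-0.005 , -0.0028, -0.0376]))
```

{"fn": "play_rows", "kwargs": {
  "moves": [
    {"claw": 0.3,"linear": [45,11,1],"turn": [0,0,-0.01]},
    {"claw": 0.3,"linear": [90,23,2],"turn": [0,0,-0.02]},
    {"claw": 0.3,"linear": [125,32,2],"turn": [-0.005,-0.003,-0.03]},
    {"claw": 0.3,"linear": [142,36,2],"turn": [-0.005,-0.003,-0.0376]},
    {"claw": 0.3,"linear": [148.3,37.5,2],"turn": [-0.005,-0.003,-0.0376]},
    {"claw": 0.3,"linear": [148.3,37.5,2],"turn": [-0.005,-0.003,-0.0376]},
    {"claw": 0.3,"linear": [148.3,37.5,2],"turn": [-0.005,-0.003,-0.0376]}
  ],
  "force": 30
}}

```text
time_s: 5.42
ee_pos: [0.577, 0.1285, 0.2351]
eef_rot: [3.142, 0.0, 1.52]
force: [0.7, 0.2, -2.3]
grip_width: 0.0435
```

```bash
cat >> h.py <<'E'
def heldT(off=0.):
    o=get_obs();R=Ro.from_euler("xyz",o["eef_rot"]).as_matrix();c=o["ee_pos"]-R[:,2]*.019+R[:,0]*off
    T=np.eye(4);T[:3,0]=R[:,1];T[:3,1]=R[:,0];T[:3,2]=-R[:,2];T[:3,3]=c;return T
E
python3 - <<'E'
from h import *
st()
t=vision.camera("top");s=vision.camera("scene");cv2.imwrite("pics/t3.png",t);cv2.imwrite("pics/s3.png",s)
st();T=heldT();p=(.5765,.1295,-.0495)
overlay("scene",s,roller(T)+cradle(p),270,110,350,185,10,"pics/g2s.png")
overlay("scene",s,[],270,110,350,185,10,"pics/g2sr.png")
overlay("top",t,roller(T)+cradle(p),160,130,240,190,10,"pics/g2t.png")
E
```

```text
t 5.42 pos [576.98 128.47 235.06] rpy [3.1416e+00 3.0000e-04 1.5203e+00] F [ 0.68  0.19 -2.31] M [-0.007 -0.061  0.019] w 43.52
t 5.53 pos [576.99 128.65 235.15] rpy [3.1415e+00 2.0000e-04 1.5205e+00] F [-0.36  0.21 -1.65] M [ 0.008 -0.066  0.031] w 43.83
```

View pics/g2s.png

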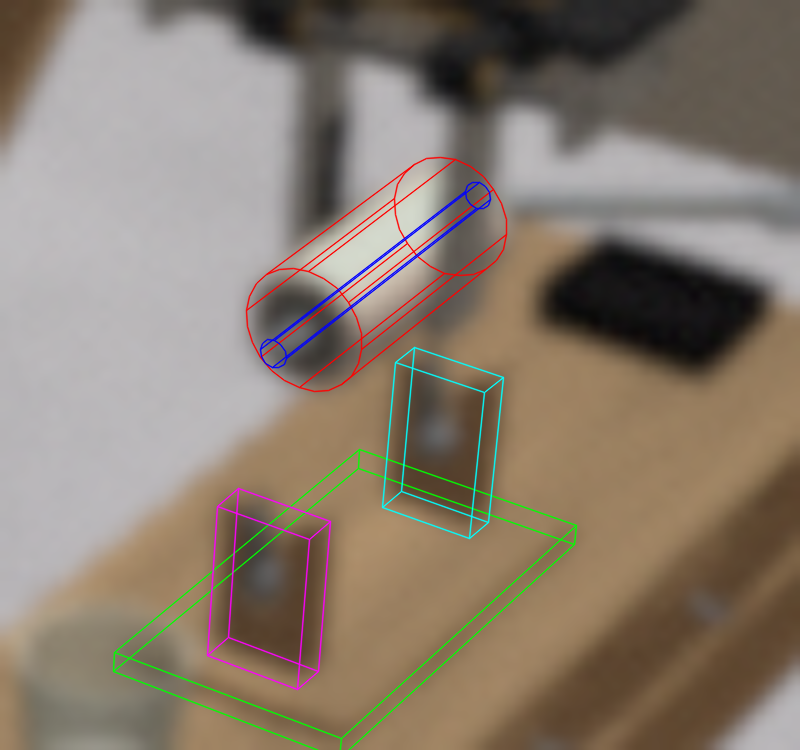

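View pics/g2sr.png

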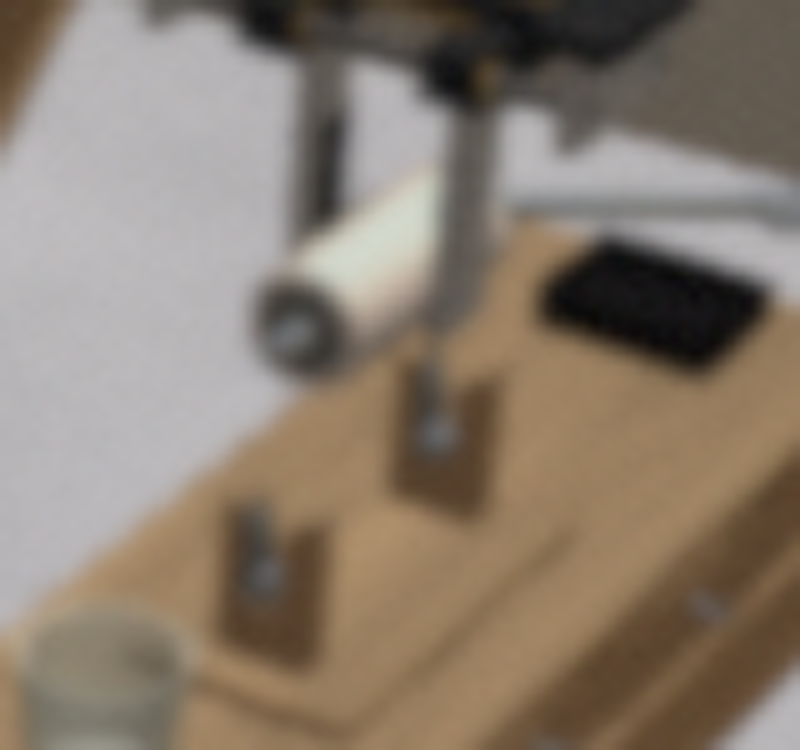

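View pics/g2t.png

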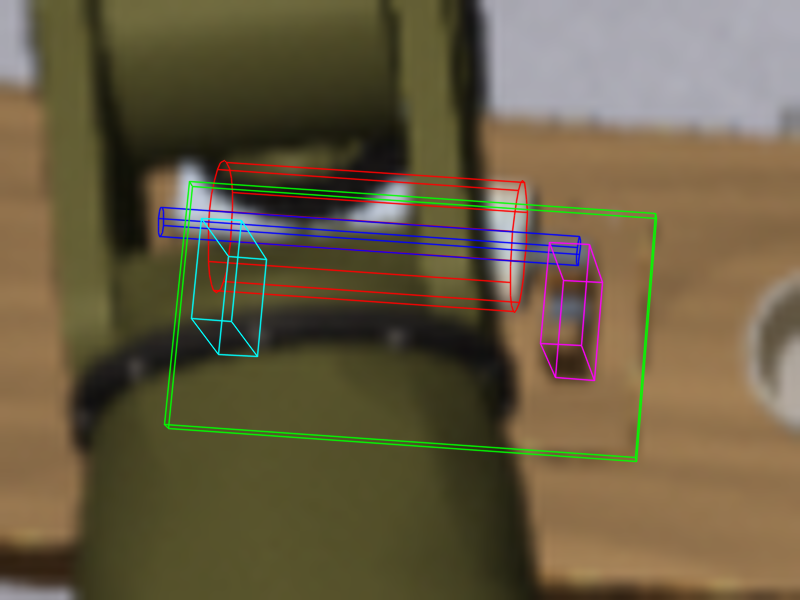

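{"fn": "play_rows", "kwargs": {
  "moves": [
    {"claw": 0.3,"linear": [0.8,0,20],"turn": [0,0,0]},
    {"claw": 0.3,"linear": [0.8,0,40],"turn": [0,0,0]},
    {"claw": 0.3,"linear": [0.8,0,52],"turn": [0,0,0]},
    {"claw": 0.3,"linear": [0.8,0,54],"turn": [0,0,0]},
    {"claw": 0.3,"linear": [0.8,0,54],"turn": [0,0,0]}
  ],
  "force": 40
}}

```text
time_s: 6.15
ee_pos: [0.5769, 0.1295, 0.1817]
eef_rot: [-3.141, -0.0, 1.52]
force: [-4.8, 2.3, 2.5]
grip_width: 0.043
```

```bash
cat > look.py <<'E'
import sys
from h import *
k=sys.argv[1];st()
t=vision.camera("top");s=vision.camera("scene")
st();T=heldT();p=(.5765,.1295,-.0495)
overlay("scene",s,[],280,120,340,185,12,f"pics/{k}sr.png")
overlay("scene",s,roller(T)+cradle(p),280,120,340,185,12,f"pics/{k}s.png")
overlay("top",t,roller(T)+cradle(p),165,135,235,190,11,f"pics/{k}t.png")
E
python3 look.py g3
```

```text
t 6.15 pos [576.85 129.5  181.72] rpy [-3.1415e+00 -1.0000e-04  1.5202e+00] F [-4.8   2.33  2.5 ] M [ 0.216  0.846 -0.257] w 43.05
t 6.25 pos [576.88 129.5  181.88] rpy [ 3.1415e+00 -1.0000e-04  1.5202e+00] F [-4.41  2.73  2.05] M [ 0.273  0.781 -0.245] w 43.12
```

View pics/g3sr.png

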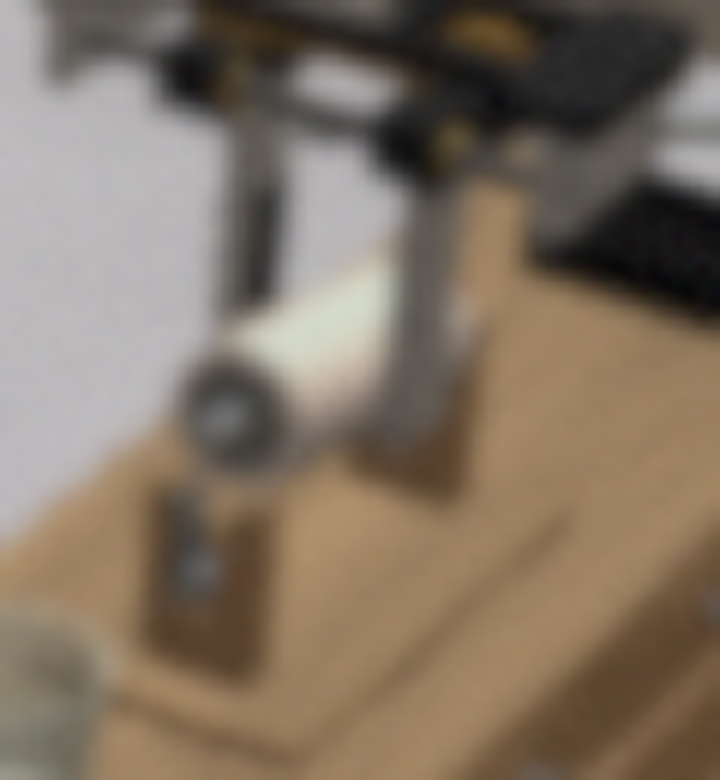

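View pics/g3s.png

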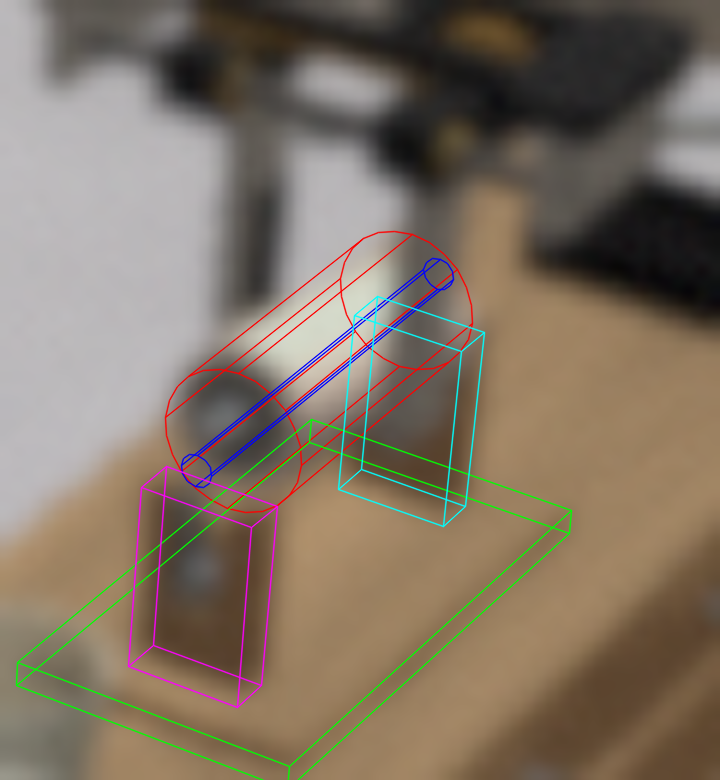

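View pics/g3t.png

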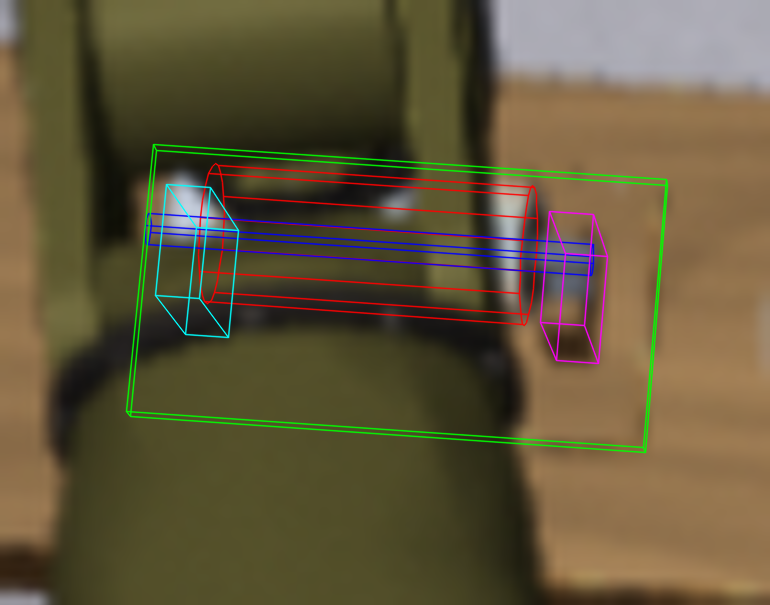

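```bash
python3 - <<'E'
from h import *
t3=cv2.imread("pics/t3.png");s3=cv2.imread("pics/s3.png")
t=vision.camera("top");s=vision.camera("scene");cv2.imwrite("pics/t4.png",t);cv2.imwrite("pics/s4.png",s)
c=lambda im,x0,y0,x1,y1:cv2.resize(im[y0:y1,x0:x1],None,fx=6,fy=6,interpolation=cv2.INTER_LANCZOS4)
cv2.imwrite("pics/cmp_t.png",np.vstack([c(t3,150,130,260,180),c(t,150,130,260,180)]))
cv2.imwrite("pics/cmp_s.png",np.hstack([c(s3,280,110,345,190),c(s,280,110,345,190)]))
E
```

```text
(no output)
```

View pics/cmp_t.png

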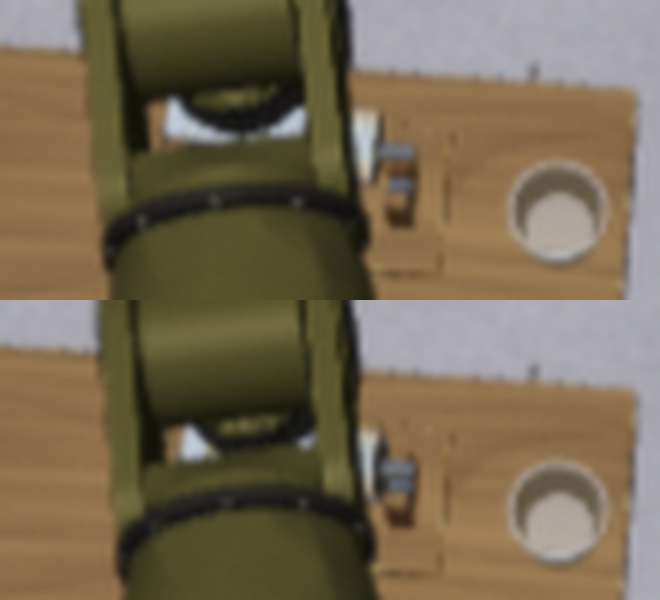

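View pics/cmp_s.png

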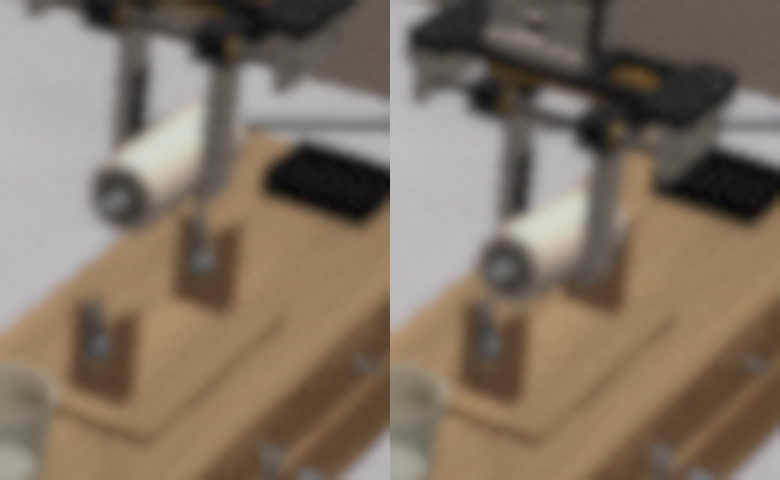

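{"fn": "play_rows", "kwargs": {
  "moves": [
    {"claw": 0.3,"linear": [0,0,-10],"turn": [0,0,0]},
    {"claw": 0.3,"linear": [0,0,-30],"turn": [0,0,0]},
    {"claw": 0.3,"linear": [0,0,-35],"turn": [0,0,0]},
    {"claw": 0.3,"linear": [0,0,-35],"turn": [0,0,0]}
  ],
  "force": 40
}}

```text
time_s: 6.85
ee_pos: [0.577, 0.1294, 0.2171]
eef_rot: [3.141, -0.0, 1.52]
force: [0.4, -0.4, -2.4]
grip_width: 0.0434
```

```bash
python3 - <<'E'
from h import *
st()
t=vision.camera("top");s=vision.camera("scene");cv2.imwrite("pics/t5.png",t);cv2.imwrite("pics/s5.png",s)
st();T=heldT()
overlay("scene",s,[],285,115,335,160,16,"pics/g5sr.png")
overlay("scene",s,roller(T),285,115,335,160,16,"pics/g5s.png")
overlay("top",t,roller(T),170,140,230,175,13,"pics/g5t.png")
overlay("top",t,[],170,140,230,175,13,"pics/g5tr.png")
E
```

```text
t 6.85 pos [577.01 129.37 217.12] rpy [ 3.1408e+00 -2.0000e-04  1.5201e+00] F [ 0.41 -0.35 -2.38] M [-0.092  0.013 -0.01 ] w 43.36
t 6.95 pos [576.72 129.4  216.29] rpy [-3.1410e+00  1.0000e-04  1.5201e+00] F [-0.35 -0.47 -1.9 ] M [-0.018 -0.13  -0.01 ] w 42.98
```

View pics/g5sr.png

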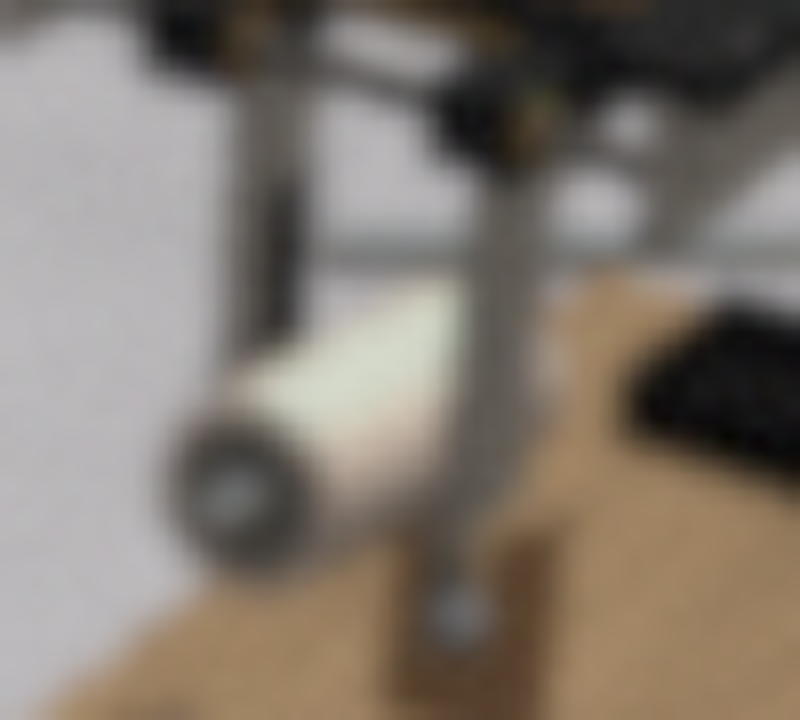

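View pics/g5s.png

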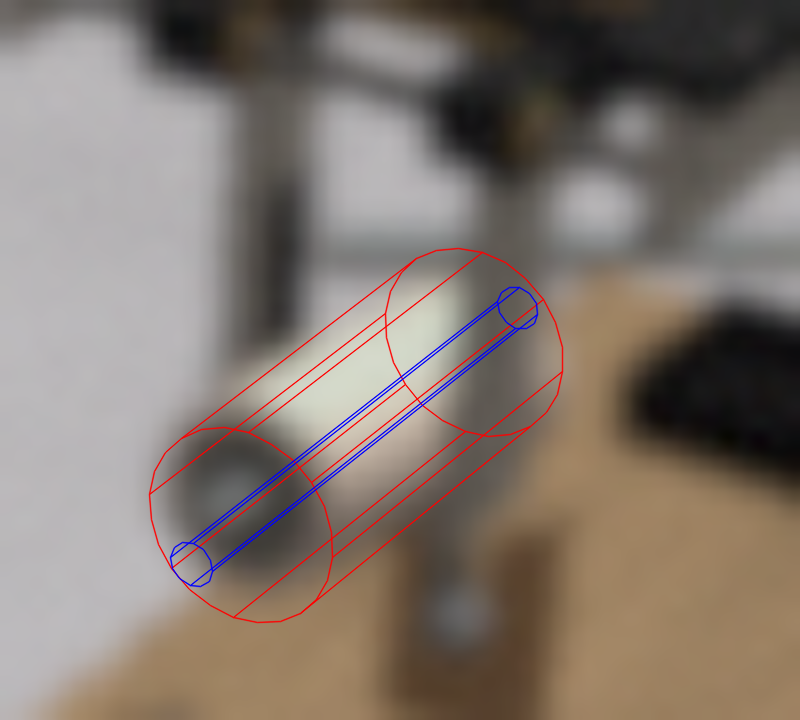

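View pics/g5t.png

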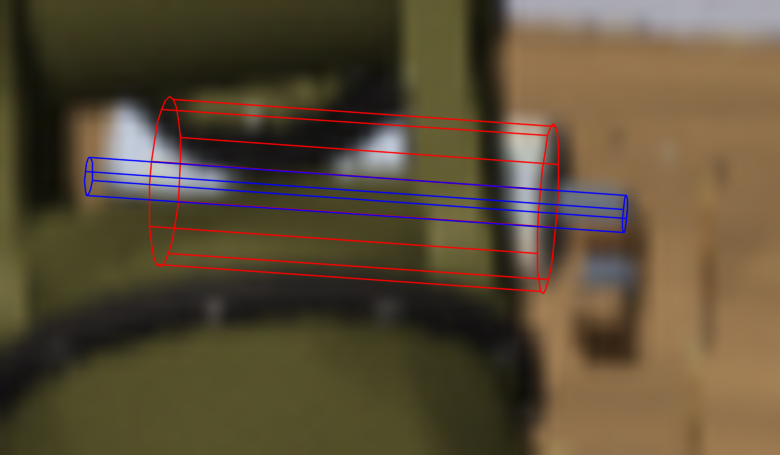

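View pics/g5tr.png

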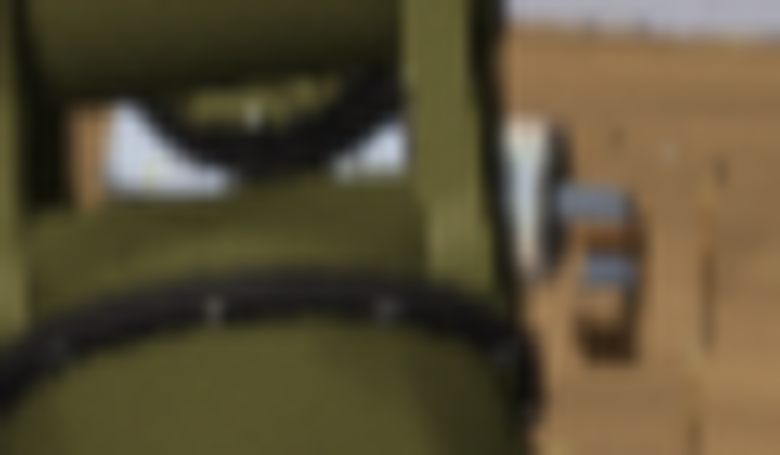

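```bash
python3 - <<'E'
from h import *
s=cv2.imread("pics/s5.png");t=cv2.imread("pics/t5.png");T=heldT()
x0,y0,x1,y1,k=287,118,332,160,9
out=[]
def hull(n,T,r,a,b,im,x0,y0,k,col):
    P=cyl(T,r,a,b,0,48)[0]; q=((proj(n,P)-[x0,y0]+.5)*k-.5).astype(np.int32)
    cv2.polylines(im,[cv2.convexHull(q)],True,col,1,cv2.LINE_AA)
    cv2.polylines(im,[q[:48]],True,(0,255,255),1,cv2.LINE_AA)
for tilt,off in((0,0),(-4,0),(-7,0),(0,5)):
    g=cv2.resize(s[y0:y1,x0:x1],None,fx=k,fy=k,interpolation=cv2.INTER_CUBIC)
    g=cv2.convertScaleAbs(g,alpha=1.3)
    D=np.eye(4);D[:3,:3]=cv2.Rodrigues(np.radians([tilt,0,0.]))[0]; D[1,3]=off*1e-3
    Q=T@D
    hull("scene",Q,.022,-.05,.05,g,x0,y0,k,(0,0,255));hull("scene",Q,.005,-.07,-.05,g,x0,y0,k,(255,0,0))
    out.append(g)
cv2.imwrite("pics/hyp.png",np.vstack([np.hstack(out[:2]),np.hstack(out[2:])])[:, :])
E
```

```text
(no output)
```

View pics/hyp.png

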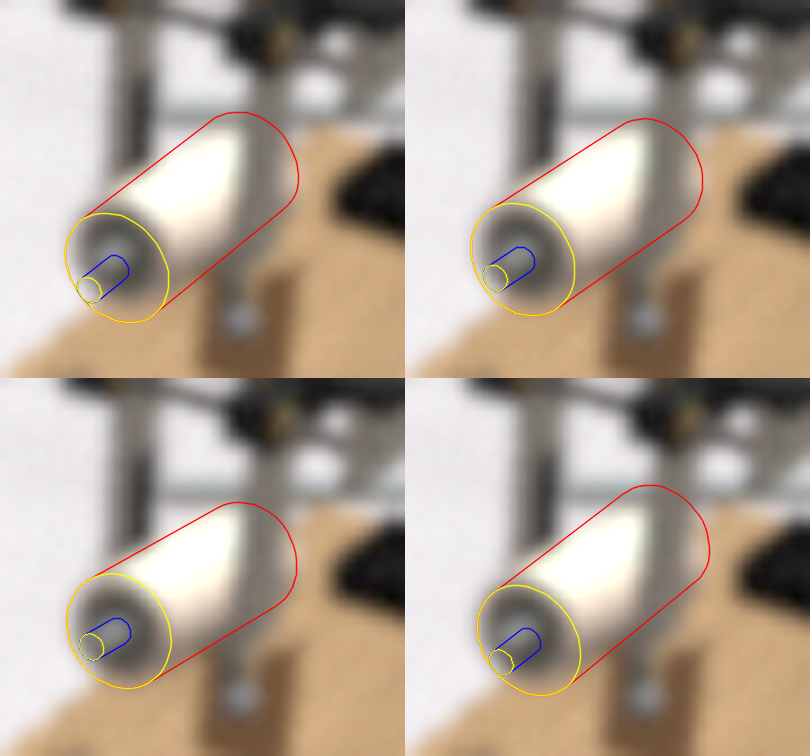

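{"fn": "play_rows", "kwargs": {
  "moves": [
    {"claw": 0.3,"linear": [1.5,0,0],"turn": [0,0.05,0]},
    {"claw": 0.3,"linear": [2.6,0,0],"turn": [0,0.113,0]},
    {"claw": 0.3,"linear": [2.6,0,0],"turn": [0,0.113,0]},
    {"claw": 0.3,"linear": [2.6,0,0],"turn": [0,0.113,0]}
  ],
  "force": 40
}}

```text
time_s: 7.45
ee_pos: [0.5768, 0.1319, 0.216]
eef_rot: [-3.141, -0.111, 1.52]
force: [0.6, 0.2, -1.9]
grip_width: 0.0433
```

```bash
cat > hyp.py <<'E'
import sys
from h import *
n=sys.argv[1]; base=float(sys.argv[2])
st();t=vision.camera("top");s=vision.camera("scene");cv2.imwrite(f"pics/t{n}.png",t);cv2.imwrite(f"pics/s{n}.png",s)
T=heldT();print(np.round(T,4))
q=proj("scene",[T[:3,3]])[0].astype(int)
x0,y0=q[0]-22,q[1]-20;x1,y1,k=x0+44,y0+42,9
out=[]
def hull(n,T,r,a,b,im,x0,y0,k,col):
    P=cyl(T,r,a,b,0,48)[0]; q=((proj(n,P)-[x0,y0]+.5)*k-.5).astype(np.int32)
    cv2.polylines(im,[cv2.convexHull(q)],True,col,1,cv2.LINE_AA)
    cv2.polylines(im,[q[:48]],True,(0,255,255),1,cv2.LINE_AA)
for w in (None,0,-3,3):
    g=cv2.resize(s[y0:y1,x0:x1],None,fx=k,fy=k,interpolation=cv2.INTER_CUBIC)
    g=cv2.convertScaleAbs(g,alpha=1.3)
    if w is not None:
        D=np.eye(4);D[:3,:3]=cv2.Rodrigues(np.radians([base+w,0,0.]))[0]
        Q=T@D
        hull("scene",Q,.022,-.05,.05,g,x0,y0,k,(0,0,255));hull("scene",Q,.005,-.07,-.05,g,x0,y0,k,(255,0,0))
        if w==0: print("roller y axis",Q[:3,1])
    out.append(g)
cv2.imwrite(f"pics/hyp{n}.png",np.vstack([np.hstack(out[:2]),np.hstack(out[2:])]))
D=np.eye(4);D[:3,:3]=cv2.Rodrigues(np.radians([base,0,0.]))[0]
overlay("top",t,roller(T@D)+cradle((.5765,.1295,-.0495)),175,135,235,185,13,f"pics/hypt{n}.png")
E
python3 hyp.py 6 -6.5
```

```text
t 7.45 pos [576.77 131.94 215.99] rpy [-3.1405 -0.1114  1.52  ] F [ 0.58  0.15 -1.94] M [-0.155 -0.043 -0.027] w 43.33
[[ 9.987e-01  5.000e-02 -4.800e-03  5.767e-01]
 [-5.020e-02  9.925e-01 -1.117e-01  1.301e-01]
 [-8.000e-04  1.118e-01  9.937e-01  2.350e-01]
 [ 0.000e+00  0.000e+00  0.000e+00  1.000e+00]]
roller y axis [ 0.05020452  0.9987379  -0.00145318]
```

View pics/hyp6.png

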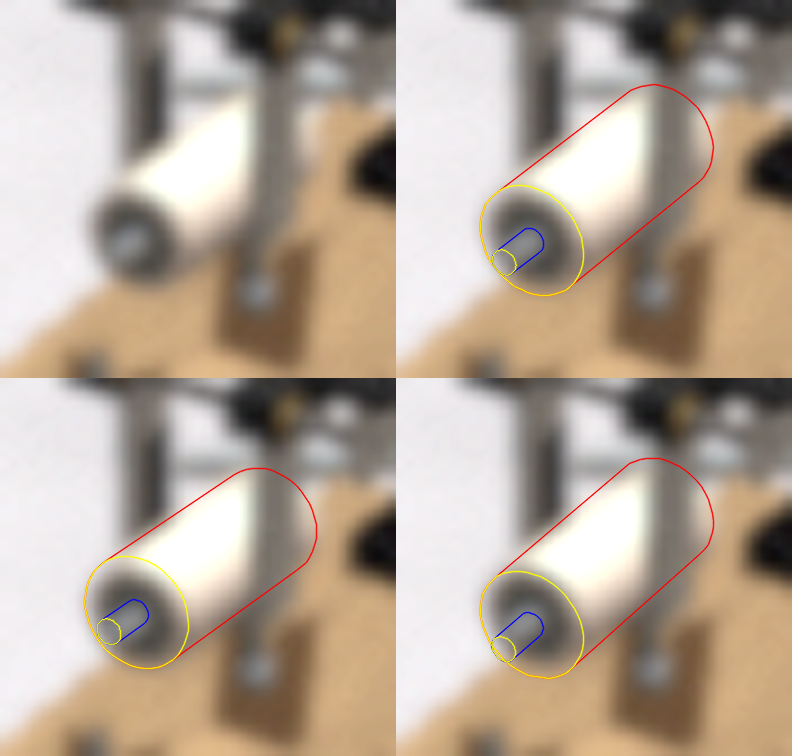

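View pics/hypt6.png

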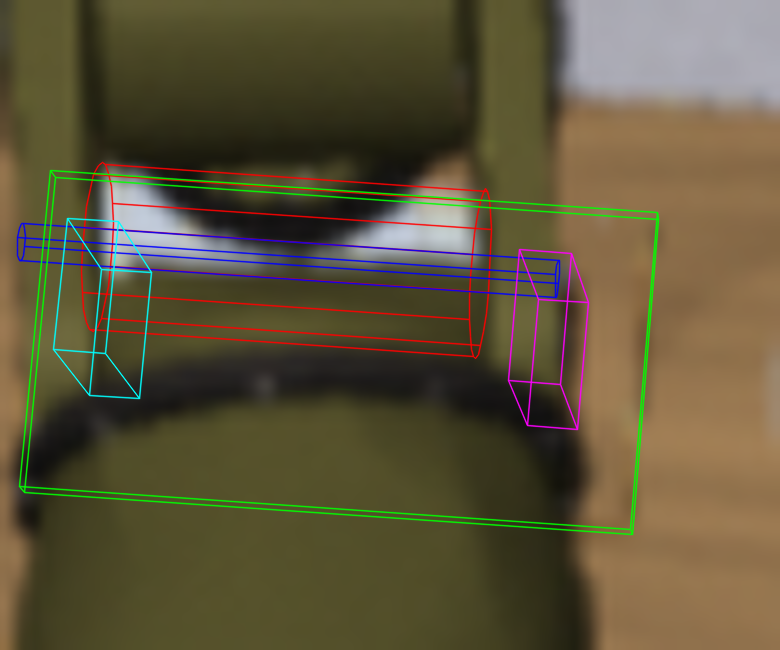

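```bash
python3 - <<'E'
from h import *
s=cv2.imread("pics/s6.png");s0=cv2.imread("pics/scene0.png");T=heldT()
d=np.abs(s.astype(int)-s0).sum(2)
q=proj("scene",[T[:3,3]])[0].astype(int);x0,y0=q[0]-22,q[1]-20
m=np.clip(d*3,0,255).astype(np.uint8)
k=16
def im(a): return cv2.resize(a[y0:y0+42,x0:x0+44],None,fx=k,fy=k,interpolation=cv2.INTER_NEAREST)
A=cv2.cvtColor(im(m),cv2.COLOR_GRAY2BGR);B=im(s)
for g in(B,):
  for tl,col in((-6.5,(0,0,255)),(-12,(0,255,0))):
    D=np.eye(4);D[:3,:3]=cv2.Rodrigues(np.radians([tl,0,0.]))[0]
    for r,a,b in((.022,-.05,.05),(.005,-.07,-.05)):
        P=cyl(T@D,r,a,b,0,48)[0];w=((proj("scene",P)-[x0,y0]+.5)*k-.5).astype(np.int32)
        cv2.polylines(g,[cv2.convexHull(w)],True,col,1,cv2.LINE_AA)
cv2.imwrite("pics/d6.png",A);cv2.imwrite("pics/d6b.png",B)
E
```

```text
(no output)
```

View pics/d6.png

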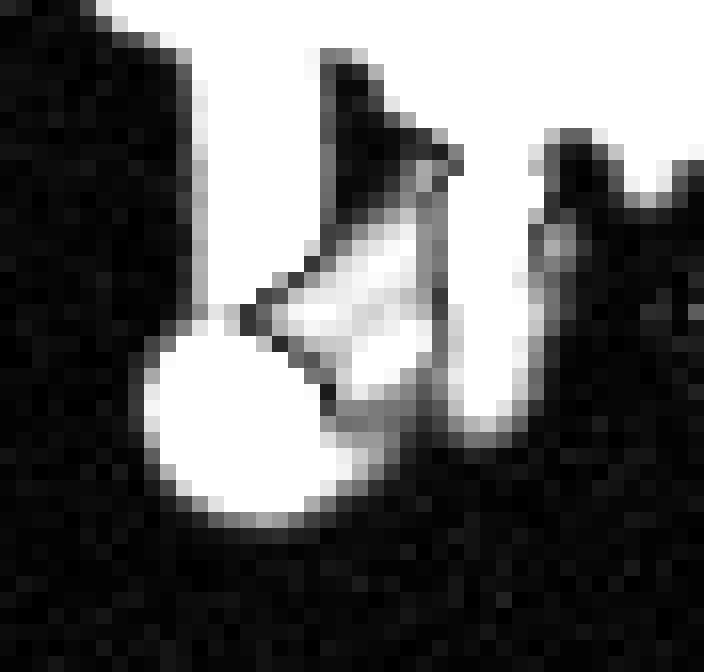

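View pics/d6b.png

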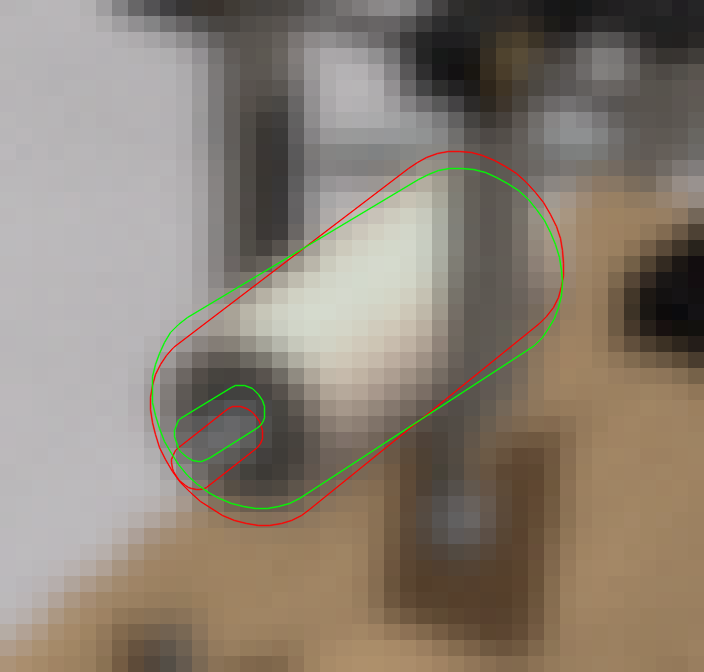

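{"fn": "play_rows", "kwargs": {
  "moves": [
    {"claw": 0.3,"linear": [0.5,0,0],"turn": [0,0.03,0]},
    {"claw": 0.3,"linear": [-0.6,0,10],"turn": [0,0.03,0]},
    {"claw": 0.3,"linear": [-1.7,0,20],"turn": [0,0.03,0]},
    {"claw": 0.3,"linear": [-2.0,0,22],"turn": [0,0.03,0]},
    {"claw": 0.3,"linear": [-2.0,0,22],"turn": [0,0.03,0]}
  ],
  "force": 40
}}

```text
time_s: 8.18
ee_pos: [0.5768, 0.1327, 0.1939]
eef_rot: [-3.14, -0.142, 1.52]
force: [-0.6, -0.1, -2.0]
grip_width: 0.0431
```

```bash
python3 hyp.py 7 -8.2; python3 - <<'E'
from h import *
s=cv2.imread("pics/s7.png");T=heldT()
D=np.eye(4);D[:3,:3]=cv2.Rodrigues(np.radians([-8.2,0,0.]))[0]
overlay("scene",s,roller(T@D)+cradle((.5765,.1295,-.0495)),285,120,335,175,14,"pics/g7s.png")
E
```

```text
t 8.18 pos [576.77 132.69 193.88] rpy [-3.1405 -0.1418  1.5204] F [-0.62 -0.12 -1.96] M [-0.159 -0.065  0.018] w 43.09
[[ 9.987e-01  4.970e-02 -6.700e-03  5.768e-01]
 [-5.020e-02  9.887e-01 -1.414e-01  1.301e-01]
 [-4.000e-04  1.415e-01  9.899e-01  2.131e-01]
 [ 0.000e+00  0.000e+00  0.000e+00  1.000e+00]]
roller y axis [ 0.0501564   0.99874075 -0.00111686]
```

View pics/hypt7.png

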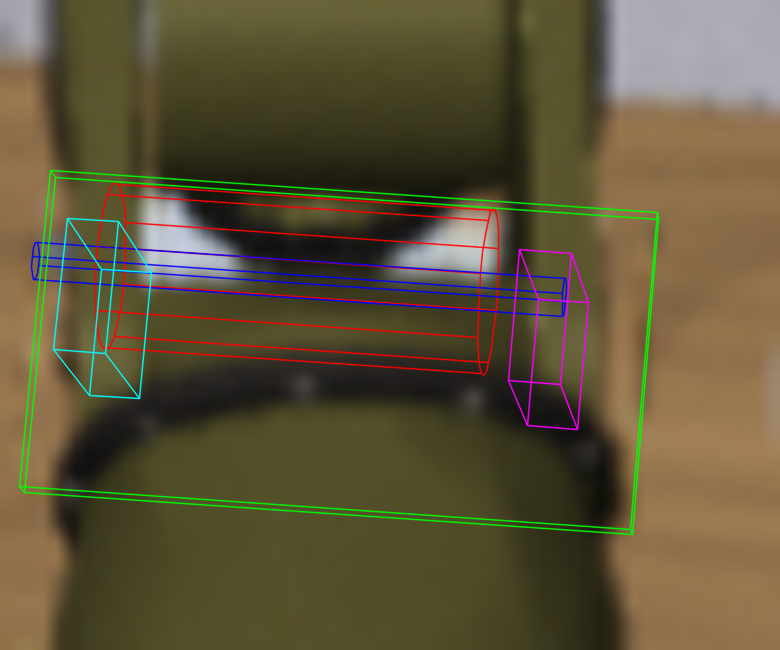

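View pics/g7s.png

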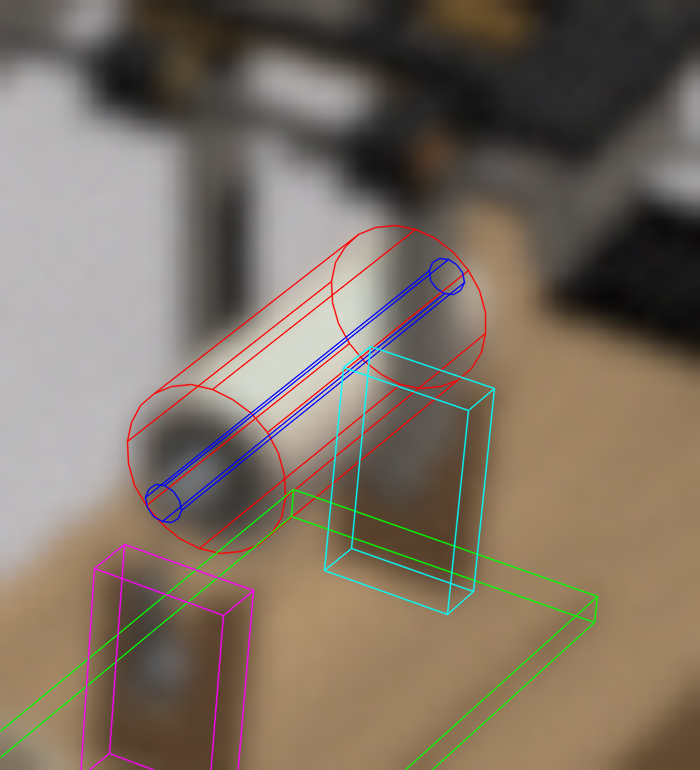

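```bash
python3 - <<'E'
from h import *
s=cv2.imread("pics/scene0.png");t=cv2.imread("pics/top0.png")
def grid(im,x0,y0,x1,y1,k,out):
    g=cv2.resize(im[y0:y1,x0:x1],None,fx=k,fy=k,interpolation=cv2.INTER_NEAREST)
    g=cv2.convertScaleAbs(g,alpha=1.5)
    for x in range(x0,x1,5):
        cv2.putText(g,str(x),((x-x0)*k,9),0,.33,(0,0,255),1); g[:, (x-x0)*k]=g[:, (x-x0)*k]//2
    for y in range(y0,y1,5):
        cv2.putText(g,str(y),(0,(y-y0)*k+9),0,.33,(0,0,255),1); g[(y-y0)*k]=g[(y-y0)*k]//2
    cv2.imwrite(out,g)
grid(s,280,140,336,188,14,"pics/grs.png")
grid(t,172,145,228,180,14,"pics/grt.png")
p=(.5765,.1295,-.0495)
for n in("scene","top"):
    print(n)
    for nm,L in(("cheek a top corners +x: inner,outer / -x",[(.018,.054,.188),(.018,.068,.188),(-.018,.054,.188),(-.018,.068,.188)]),("cheek a bottom",[(.018,.054,.128),(.018,.068,.128),(-.018,.054,.128)]),
      ("b top",[(.018,-.054,.188),(.018,-.068,.188),(-.018,-.054,.188),(-.018,-.068,.188)]),("b bot",[(.018,-.054,.128),(.018,-.068,.128),(-.018,-.068,.128)]),("base top",[(.045,.085,.128),(.045,-.085,.128),(-.045,-.085,.128),(-.045,.085,.128)])):
        print(nm,np.round(proj(n,pose(p,L)),1).tolist())
E
```

```text
scene
cheek a top corners +x: inner,outer / -x [[318.0, 148.8], [319.8, 147.2], [309.0, 145.8], [310.9, 144.2]]
cheek a bottom [[316.5, 163.4], [318.3, 161.7], [307.7, 160.3]]
b top [[302.6, 161.7], [300.5, 163.4], [293.4, 158.4], [291.3, 160.1]]
b bot [[301.3, 176.7], [299.3, 178.5], [290.2, 175.1]]
base top [[327.2, 162.1], [303.6, 183.3], [280.9, 174.7], [305.5, 154.5]]
top
cheek a top corners +x: inner,outer / -x [[183.6, 151.6], [179.7, 151.3], [182.7, 161.7], [178.7, 161.4]]
cheek a bottom [[186.2, 155.5], [182.3, 155.2], [185.2, 165.2]]
b top [[214.5, 153.7], [218.5, 154.0], [213.6, 163.8], [217.6, 164.1]]
b bot [[215.9, 157.5], [219.8, 157.8], [218.9, 167.5]]
base top [[178.4, 147.6], [225.1, 150.8], [223.0, 175.2], [176.0, 171.9]]
```

View pics/grs.png

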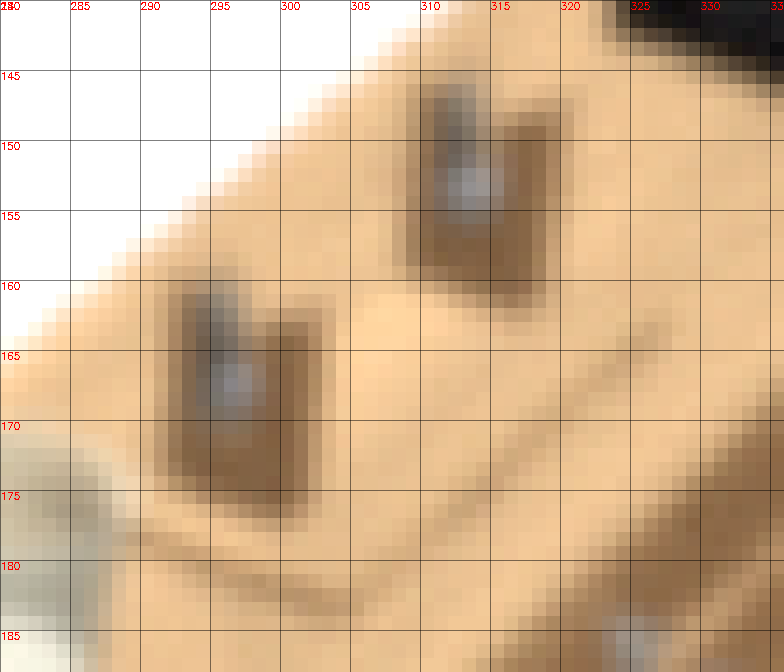

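View pics/grt.png

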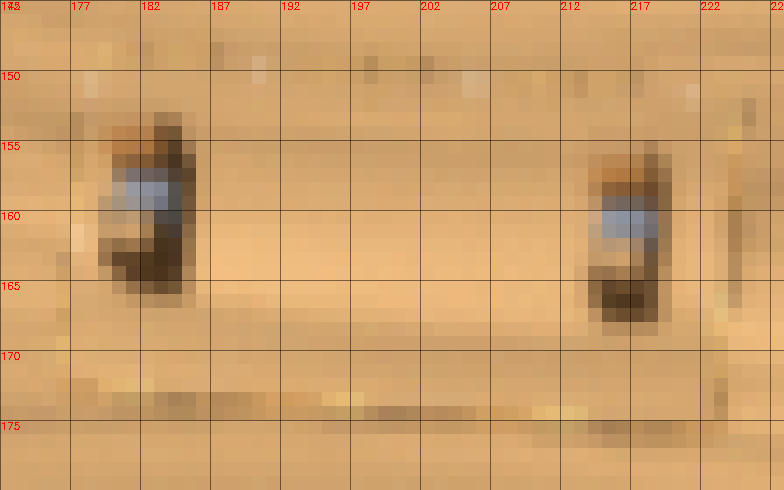

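{"fn": "play_rows", "kwargs": {
  "moves": [
    {"claw": 0.3,"linear": [4,0,0.6],"turn": [0,0,0]},
    {"claw": 0.3,"linear": [4,0,0.6],"turn": [0,0,0]},
    {"claw": 0.3,"linear": [3.4,0,4.6],"turn": [0,0,0]},
    {"claw": 0.3,"linear": [3.1,0,6.6],"turn": [0,0,0]},
    {"claw": 0.3,"linear": [3.0,0,7.5],"turn": [0,0,0]},
    {"claw": 0.3,"linear": [3.0,0,7.5],"turn": [0,0,0]}
  ],
  "force": 40
}}

```text
time_s: 9.02
ee_pos: [0.5771, 0.1367, 0.1872]
eef_rot: [-3.141, -0.142, 1.52]
force: [-0.3, -0.8, -1.3]
grip_width: 0.0429
```

```bash
python3 -c "
from h import *
st();print(heldT()[:3,3])"
```

```text
t 9.03 pos [577.11 136.71 187.23] rpy [-3.1411 -0.142   1.5205] F [-0.27 -0.75 -1.33] M [-0.115 -0.051  0.061] w 42.86
[0.57698782 0.13402785 0.20604333]
```

{"fn": "play_rows", "kwargs": {
  "moves": [
    {"claw": 0.3,"linear": [-0.3,0,2],"turn": [0,0,0]},
    {"claw": 0.3,"linear": [-0.6,0,4],"turn": [0,0,0]},
    {"claw": 0.3,"linear": [-0.8,0,6],"turn": [0,0,0]},
    {"claw": 0.3,"linear": [-0.8,0,6],"turn": [0,0,0]}
  ],
  "force": 40
}}

```text
time_s: 9.52
ee_pos: [0.577, 0.1368, 0.181]
eef_rot: [-3.141, -0.142, 1.52]
force: [-0.5, -0.4, -2.0]
grip_width: 0.0431
```

```bash
python3 -c "
from h import *
st();print(heldT()[:3,3])"
```

```text
t 9.53 pos [577.01 136.79 180.98] rpy [-3.1407 -0.1419  1.5204] F [-0.47 -0.39 -2.03] M [-0.193 -0.097 -0.037] w 43.09
[0.57689587 0.13410366 0.19979373]
```

{"fn": "play_rows", "kwargs": {
  "moves": [
    {"claw": 0.3,"linear": [1,0,0.1],"turn": [0,0,0]},
    {"claw": 0.3,"linear": [2,0,0.3],"turn": [0,0,0]},
    {"claw": 0.3,"linear": [2,0,0.3],"turn": [0,0,0]}
  ],
  "force": 40
}}

```text
time_s: 9.9
ee_pos: [0.5772, 0.1389, 0.181]
eef_rot: [-3.141, -0.142, 1.521]
force: [-0.1, 0.3, -2.8]
grip_width: 0.0435
```

{"fn": "play_rows", "kwargs": {
  "moves": [
    {"claw": 0.3,"linear": [1,0,0.1],"turn": [0,0,0]},
    {"claw": 0.3,"linear": [1.5,0,0.2],"turn": [0,0,0]},
    {"claw": 0.3,"linear": [1.5,0,0.2],"turn": [0,0,0]}
  ],
  "force": 40
}}

```text
time_s: 10.28
ee_pos: [0.5773, 0.1398, 0.1811]
eef_rot: [-3.141, -0.141, 1.52]
force: [-1.0, -6.0, -0.8]
grip_width: 0.0433
```

{"fn": "play_rows", "kwargs": {
  "moves": [
    {"claw": 0.3,"linear": [-2,0,-0.3],"turn": [0,0,0]},
    {"claw": 0.3,"linear": [-4,0,-0.6],"turn": [0,0,0]},
    {"claw": 0.3,"linear": [-4.3,0,1.4],"turn": [0,0,0]},
    {"claw": 0.3,"linear": [-4.6,0,3.4],"turn": [0,0,0]},
    {"claw": 0.3,"linear": [-4.6,0,3.4],"turn": [0,0,0]}
  ],
  "force": 40
}}

```text
time_s: 10.9
ee_pos: [0.577, 0.1358, 0.1768]
eef_rot: [-3.141, -0.141, 1.521]
force: [-0.0, -0.3, -2.3]
grip_width: 0.0435
```

```bash
python3 hyp.py 8 -8.2; python3 - <<'E'
from h import *
s=cv2.imread("pics/s8.png");T=heldT()
overlay("scene",s,[],285,120,335,185,12,"pics/g8r.png")
E
```

```text
t 10.9 pos [576.96 135.81 176.8 ] rpy [-3.1405 -0.1409  1.5205] F [-0.05 -0.27 -2.31] M [-0.146 -0.05  -0.019] w 43.55
[[ 9.987e-01  4.980e-02 -6.300e-03  5.769e-01]
 [-5.020e-02  9.888e-01 -1.403e-01  1.331e-01]
 [-7.000e-04  1.404e-01  9.901e-01  1.958e-01]
 [ 0.000e+00  0.000e+00  0.000e+00  1.000e+00]]
roller y axis [ 0.05016883  0.99873831 -0.00220758]
```

View pics/g8r.png

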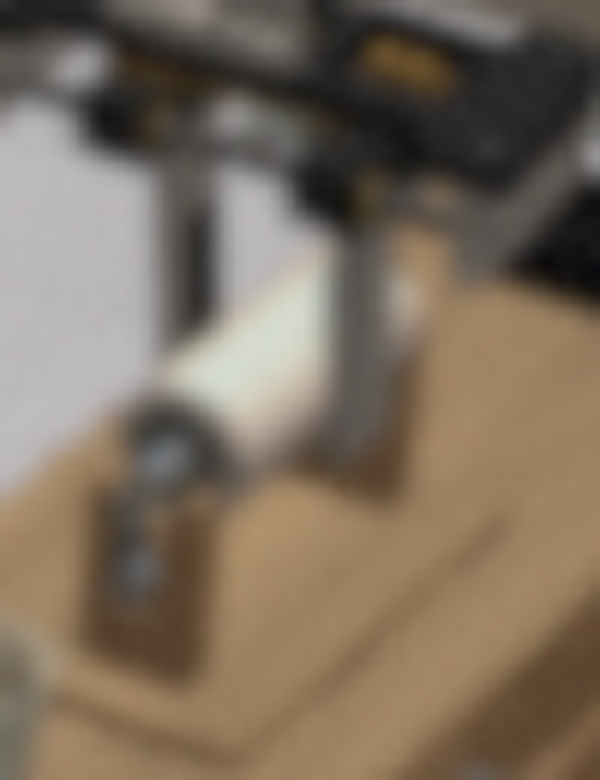

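View pics/hyp8.png

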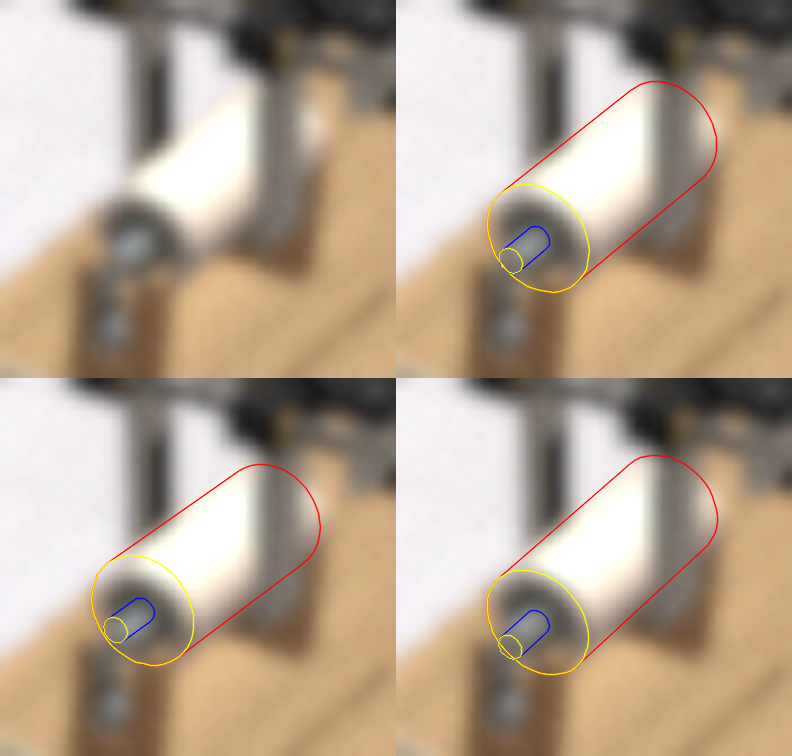

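{"fn": "play_rows", "kwargs": {
  "moves": [
    {"claw": 0.3,"linear": [-0.3,-0.8,2],"turn": [0,0,0]},
    {"claw": 0.3,"linear": [-0.6,-0.8,4],"turn": [0,0,0]},
    {"claw": 0.3,"linear": [-0.7,-0.8,5],"turn": [0,0,0]},
    {"claw": 0.3,"linear": [-0.7,-0.8,5],"turn": [0,0,0]}
  ],
  "force": 40
}}

```text
time_s: 11.5
ee_pos: [0.5762, 0.1358, 0.1719]
eef_rot: [-3.141, -0.141, 1.52]
force: [-0.3, 0.5, -2.0]
grip_width: 0.0431
```

```bash
python3 -c "
from h import *
st();print(heldT()[:3,3])"
```

```text
t 11.5 pos [576.23 135.84 171.9 ] rpy [-3.1407 -0.1409  1.5205] F [-0.31  0.49 -1.96] M [-0.16  -0.071 -0.013] w 43.13
[0.57611343 0.13317576 0.19070713]
```

{"fn": "play_rows", "kwargs": {
  "moves": [
    {"claw": 0.3,"linear": [-0.2,0,1.5],"turn": [0,0,0]},
    {"claw": 0.3,"linear": [-0.4,0,3],"turn": [0,0,0]},
    {"claw": 0.3,"linear": [-0.4,0,3],"turn": [0,0,0]}
  ],
  "force": 40
}}

```text
time_s: 11.88
ee_pos: [0.5762, 0.1359, 0.1687]
eef_rot: [-3.14, -0.141, 1.52]
force: [-0.3, -0.5, -2.3]
grip_width: 0.0435
```

{"fn": "play_rows", "kwargs": {
  "moves": [
    {"claw": 0.3,"linear": [-0.2,0,1.5],"turn": [0,0,0]},
    {"claw": 0.3,"linear": [-0.4,0,3],"turn": [0,0,0]},
    {"claw": 0.3,"linear": [-0.4,0,3],"turn": [0,0,0]}
  ],
  "force": 40
}}

```text
time_s: 12.25
ee_pos: [0.5761, 0.1359, 0.1656]
eef_rot: [-3.14, -0.141, 1.52]
force: [-1.4, -0.1, -1.8]
grip_width: 0.0435
```

```bash
python3 -c "
from h import *
st();print(heldT()[:3,3])"
```

```text
t 12.25 pos [576.11 135.88 165.6 ] rpy [-3.1403 -0.1408  1.5204] F [-1.36 -0.13 -1.75] M [-0.114  0.093  0.03 ] w 43.53
[0.57600416 0.13321096 0.18441014]
```

{"fn": "play_rows", "kwargs": {
  "moves": [
    {"claw": 0.3,"linear": [-0.1,-0.6,1],"turn": [0,0,0]},
    {"claw": 0.3,"linear": [-0.3,-0.6,2],"turn": [0,0,0]},
    {"claw": 0.3,"linear": [-0.3,-0.6,2],"turn": [0,0,0]}
  ],
  "force": 40
}}

```text
time_s: 12.62
ee_pos: [0.5756, 0.1359, 0.1637]
eef_rot: [-3.141, -0.141, 1.521]
force: [-0.7, 0.8, 0.2]
grip_width: 0.0431
```

```bash
python3 -c "
from h import *
st();print(heldT()[:3,3])"
```

```text
t 12.62 pos [575.56 135.94 163.74] rpy [-3.1406 -0.141   1.5205] F [-0.67  0.84  0.18] M [0.081 0.005 0.141] w 43.15
[0.57544163 0.13327716 0.18254877]
```

{"fn": "play_rows", "kwargs": {
  "moves": [
    {"claw": 0.3,"linear": [0.6,0,0],"turn": [0,0.03,0]},
    {"claw": 0.3,"linear": [0.6,0,0],"turn": [0,0.03,0]},
    {"claw": 0.3,"linear": [0.6,0,0],"turn": [0,0.03,0]}
  ],
  "force": 40
}}

```text
time_s: 13.0
ee_pos: [0.5757, 0.1364, 0.1638]
eef_rot: [-3.141, -0.171, 1.52]
force: [1.6, 0.3, -1.9]
grip_width: 0.0434
```

```bash
python3 hyp.py 9 -9.9; python3 - <<'E'
from h import *
s=cv2.imread("pics/s9.png");T=heldT()
overlay("scene",s,[],285,120,335,185,12,"pics/g9r.png")
E
```

```text
t 13.0 pos [575.71 136.36 163.8 ] rpy [-3.1408 -0.1709  1.5203] F [ 1.55  0.34 -1.87] M [-0.233 -0.422  0.038] w 43.35
[[ 9.987e-01  4.960e-02 -7.700e-03  5.755e-01]
 [-5.020e-02  9.842e-01 -1.696e-01  1.332e-01]
 [-8.000e-04  1.698e-01  9.855e-01  1.825e-01]
 [ 0.000e+00  0.000e+00  0.000e+00  1.000e+00]]
roller y axis [ 0.05016297  0.99873867 -0.00217807]
```

View pics/g9r.png

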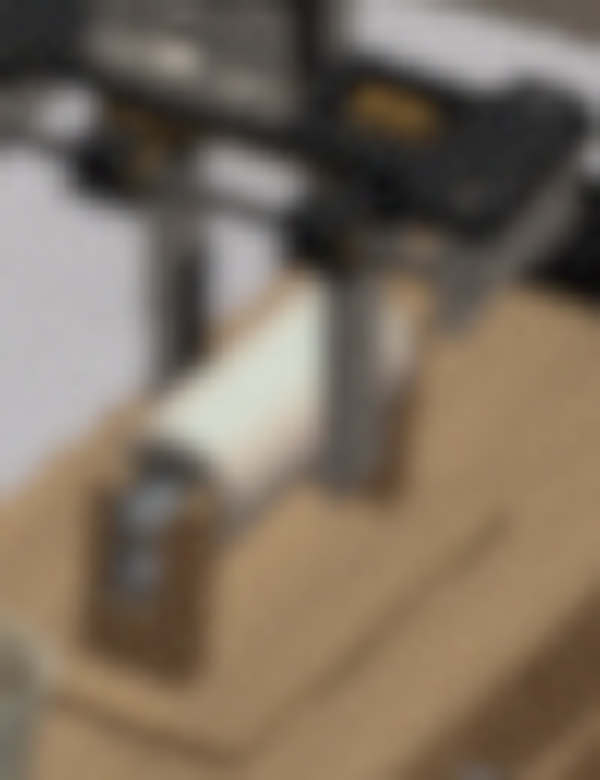

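View pics/hyp9.png

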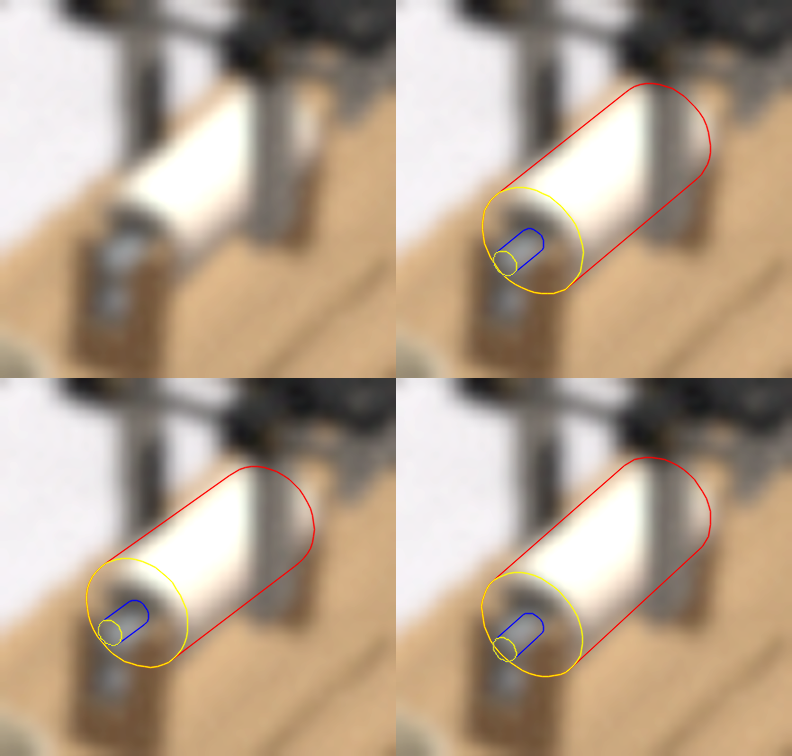

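{"fn": "play_rows", "kwargs": {
  "moves": [
    {"claw": 0.3,"linear": [-0.2,0.3,1],"turn": [0,0,0]},
    {"claw": 0.3,"linear": [-0.3,0.3,2],"turn": [0,0,0]},
    {"claw": 0.3,"linear": [-0.3,0.3,2],"turn": [0,0,0]}
  ],
  "force": 40
}}

```text
time_s: 13.48
ee_pos: [0.576, 0.1364, 0.1623]
eef_rot: [-3.141, -0.171, 1.521]
force: [-2.2, -1.9, 6.2]
grip_width: 0.0428
```

```bash
python3 -c "
from h import *
st();print(heldT()[:3,3])"
```

```text
t 13.47 pos [576.05 136.45 162.29] rpy [-3.1413 -0.1707  1.5209] F [-2.2  -1.92  6.23] M [-0.103  0.173  0.404] w 42.75
[0.57589219 0.13322067 0.18101443]
```

{"fn": "play_rows", "kwargs": {
  "moves": [
    {"claw": 0.3,"linear": [-0.2,0,1],"turn": [0,0,0]},
    {"claw": 0.3,"linear": [-0.3,0,2],"turn": [0,0,0]},
    {"claw": 0.3,"linear": [-0.3,0,2],"turn": [0,0,0]}
  ],
  "force": 40
}}

```text
time_s: 13.85
ee_pos: [0.576, 0.1365, 0.161]
eef_rot: [3.141, -0.171, 1.521]
force: [-3.1, -2.4, 7.7]
grip_width: 0.0436
```

```bash
python3 -c "
from h import *
st();print(heldT()[:3,3])"
```

```text
t 13.85 pos [576.03 136.47 161.  ] rpy [ 3.1415 -0.1708  1.521 ] F [-3.13 -2.36  7.68] M [-0.099  0.622  0.322] w 43.6
[0.5758629  0.13324637 0.1797184 ]
```

{"fn": "play_rows", "kwargs": {
  "moves": [
    {"claw": 0.3,"linear": [0.5,0,-3],"turn": [0,0,0]},
    {"claw": 0.3,"linear": [0.5,-0.2,-3],"turn": [0,0,-0.02]},
    {"claw": 0.3,"linear": [0.5,-0.2,-3],"turn": [0,0,-0.02]}
  ],
  "force": 40
}}

```text
time_s: 14.22
ee_pos: [0.5752, 0.1365, 0.1635]
eef_rot: [3.14, -0.171, 1.542]
force: [-5.5, 0.1, -1.6]
grip_width: 0.043
```

```bash
python3 -c "
from h import *
st();print(heldT()[:3,3])"; python3 hyp.py 10 -9.9; python3 - <<'E'
from h import *
s=cv2.imread("pics/s10.png");T=heldT()
overlay("scene",s,[],285,120,335,185,12,"pics/g10r.png")
E
```

```text
t 14.22 pos [575.21 136.5  163.55] rpy [ 3.1398 -0.1707  1.5418] F [-5.53  0.13 -1.62] M [-0.269  0.853 -0.108] w 43.03
[0.57508666 0.13327294 0.18227213]
t 14.22 pos [575.21 136.5  163.55] rpy [ 3.1398 -0.1707  1.5418] F [-5.53  0.13 -1.62] M [-0.269  0.853 -0.108] w 43.03
[[ 0.9996  0.029  -0.007   0.5752]
 [-0.0298  0.985  -0.1698  0.1333]
 [ 0.0019  0.1699  0.9855  0.1824]
 [ 0.      0.      0.      1.    ]]
roller y axis [ 0.02981144  0.99955347 -0.0020351 ]
```

View pics/g10r.png

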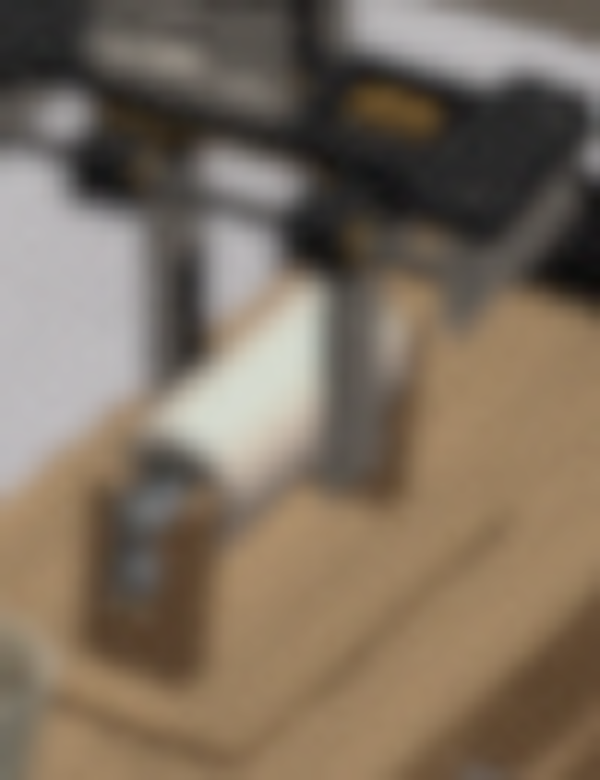

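View pics/t10.png

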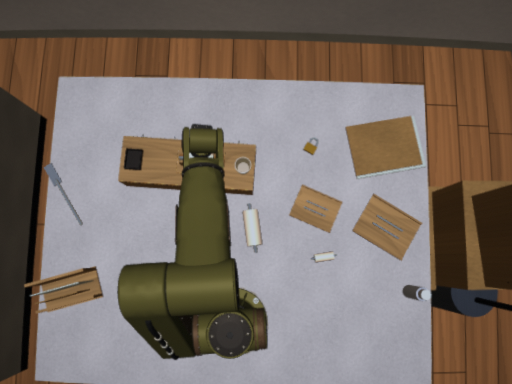

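{"fn": "play_rows", "kwargs": {
  "moves": [
    {"claw": 0.3,"linear": [0,-0.6,0],"turn": [0,0,0.005]},
    {"claw": 0.3,"linear": [0,-0.6,0],"turn": [0,0,0.005]}
  ],
  "force": 40
}}

```text
time_s: 14.58
ee_pos: [0.5749, 0.1366, 0.1636]
eef_rot: [3.14, -0.171, 1.536]
force: [-0.3, 0.8, -2.2]
grip_width: 0.043
```

```bash
python3 -c "
from h import *
st();print(heldT()[:3,3])"
```

```text
t 14.57 pos [574.89 136.55 163.61] rpy [ 3.1399 -0.1707  1.5364] F [-0.27  0.8  -2.15] M [-0.177 -0.136  0.039] w 43.04
[0.57474472 0.13332615 0.1823356 ]
```

{"fn": "play_rows", "kwargs": {
  "moves": [
    {"claw": 0.3,"linear": [-0.2,0,1],"turn": [0,0,0]},
    {"claw": 0.3,"linear": [-0.3,0,2],"turn": [0,0,0]},
    {"claw": 0.3,"linear": [-0.3,0,2],"turn": [0,0,0]}
  ],
  "force": 40
}}

```text
time_s: 14.95
ee_pos: [0.5751, 0.1366, 0.1617]
eef_rot: [3.139, -0.171, 1.537]
force: [1.9, -0.2, -0.6]
grip_width: 0.0434
```

```bash
python3 -c "
from h import *
st();print(heldT()[:3,3])"
```

```text
t 14.95 pos [575.1  136.59 161.68] rpy [ 3.1394 -0.1708  1.5365] F [ 1.95 -0.19 -0.62] M [-0.259 -0.348  0.072] w 43.4
[0.57494794 0.13336007 0.18040525]
```

{"fn": "play_rows", "kwargs": {
  "moves": [
    {"claw": 0.3,"linear": [-0.2,0.2,1],"turn": [0,0,0]},
    {"claw": 0.3,"linear": [-0.3,0.2,2],"turn": [0,0,0]},
    {"claw": 0.3,"linear": [-0.3,0.2,2],"turn": [0,0,0]}
  ],
  "force": 40
}}

```text
time_s: 15.32
ee_pos: [0.5752, 0.1367, 0.1598]
eef_rot: [3.14, -0.171, 1.537]
force: [-3.7, 0.4, 4.4]
grip_width: 0.043
```

```bash
python3 -c "
from h import *
st();print(heldT()[:3,3])"
```

```text
t 15.32 pos [575.15 136.66 159.8 ] rpy [ 3.1396 -0.1708  1.5367] F [-3.74  0.35  4.35] M [-0.168  0.563  0.221] w 42.95
[0.57500406 0.13343572 0.17852449]
```

{"fn": "play_rows", "kwargs": {
  "moves": [
    {"claw": 0.3,"linear": [-0.2,0.2,1],"turn": [0,0,0]},
    {"claw": 0.3,"linear": [-0.3,0.2,2],"turn": [0,0,0]},
    {"claw": 0.3,"linear": [-0.3,0.2,2],"turn": [0,0,0]}
  ],
  "force": 40
}}

```text
time_s: 15.7
ee_pos: [0.5752, 0.1367, 0.1578]
eef_rot: [3.14, -0.171, 1.537]
force: [-5.5, -0.3, 3.6]
grip_width: 0.0429
```

```bash
python3 -c "
from h import *
st();print(heldT()[:3,3])"
```

```text
t 15.7 pos [575.15 136.75 157.76] rpy [ 3.14   -0.1708  1.5367] F [-5.45 -0.3   3.58] M [-0.126  0.715  0.286] w 42.93
[0.5750137  0.13352062 0.17648804]
```

{"fn": "play_rows", "kwargs": {
  "moves": [
    {"claw": 0.3,"linear": [-0.2,-0.5,1],"turn": [0,0,-0.006]},
    {"claw": 0.3,"linear": [-0.3,-0.5,2],"turn": [0,0,-0.006]},
    {"claw": 0.3,"linear": [-0.3,-0.5,2],"turn": [0,0,-0.006]}
  ],
  "force": 40
}}

```text
time_s: 16.08
ee_pos: [0.5751, 0.1368, 0.156]
eef_rot: [3.138, -0.171, 1.543]
force: [1.2, -0.8, 4.4]
grip_width: 0.0431
```

```bash
python3 -c "
from h import *
st();print(heldT()[:3,3])"
```

```text
t 16.07 pos [575.11 136.8  156.02] rpy [ 3.1377 -0.1711  1.5426] F [ 1.17 -0.78  4.37] M [-0.091 -0.166 -0.193] w 43.11
[0.57494762 0.13357378 0.17474173]
```

{"fn": "play_rows", "kwargs": {
  "moves": [
    {"claw": 0.3,"linear": [-0.2,0,1],"turn": [0,0,0]},
    {"claw": 0.3,"linear": [-0.3,0,2],"turn": [0,0,0]},
    {"claw": 0.3,"linear": [-0.3,0,2],"turn": [0,0,0]}
  ],
  "force": 40
}}

```text
time_s: 16.45
ee_pos: [0.5752, 0.1369, 0.1543]
eef_rot: [3.137, -0.171, 1.543]
force: [-2.5, -0.7, 7.6]
grip_width: 0.0431
```

```bash
python3 -c "
from h import *
st();print(heldT()[:3,3])"
```

```text
t 16.45 pos [575.2  136.89 154.34] rpy [ 3.1373 -0.1713  1.5425] F [-2.48 -0.71  7.61] M [ 0.015  0.442 -0.147] w 43.08
[0.57502537 0.13365806 0.17306437]
```

{"fn": "play_rows", "kwargs": {
  "moves": [
    {"claw": 0.3,"linear": [0.2,0,0.5],"turn": [0,0.02,0]},
    {"claw": 0.3,"linear": [0.2,0,1],"turn": [0,0.02,0]},
    {"claw": 0.3,"linear": [0.2,0,1],"turn": [0,0.02,0]}
  ],
  "force": 40
}}

```text
time_s: 16.82
ee_pos: [0.5752, 0.1373, 0.1535]
eef_rot: [3.137, -0.191, 1.543]
force: [-3.5, -0.2, 5.8]
grip_width: 0.0432
```

```bash
python3 hyp.py 11 -9.9; python3 - <<'E'
from h import *
s=cv2.imread("pics/s11.png");T=heldT()
overlay("scene",s,[],285,120,335,185,12,"pics/g11r.png")
E
```

```text
t 16.82 pos [575.19 137.29 153.51] rpy [ 3.1373 -0.1915  1.5425] F [-3.54 -0.23  5.78] M [-0.029  0.349 -0.052] w 43.18
[[ 0.9996  0.0278 -0.0097  0.575 ]
 [-0.0291  0.9813 -0.1901  0.1337]
 [ 0.0043  0.1903  0.9817  0.1722]
 [ 0.      0.      0.      1.    ]]
roller y axis [0.02901291 0.9994044  0.01868406]
```

View pics/g11r.png

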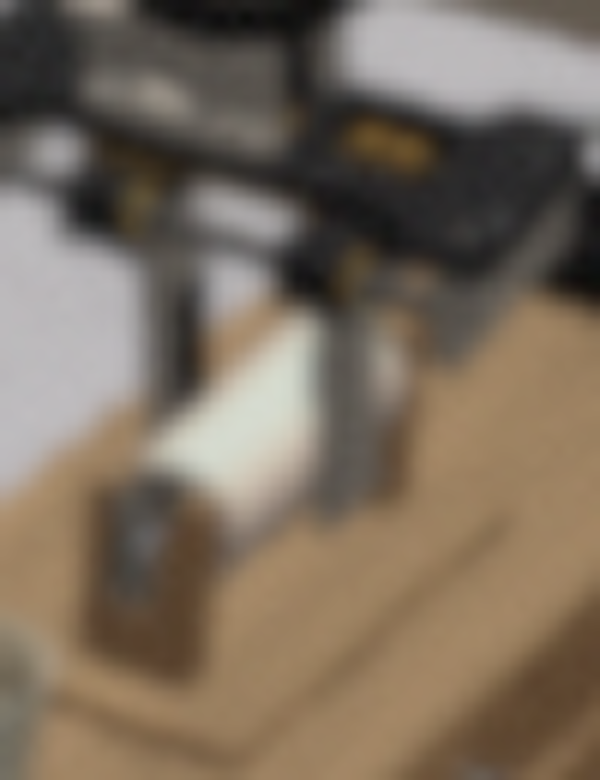

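View pics/hyp11.png

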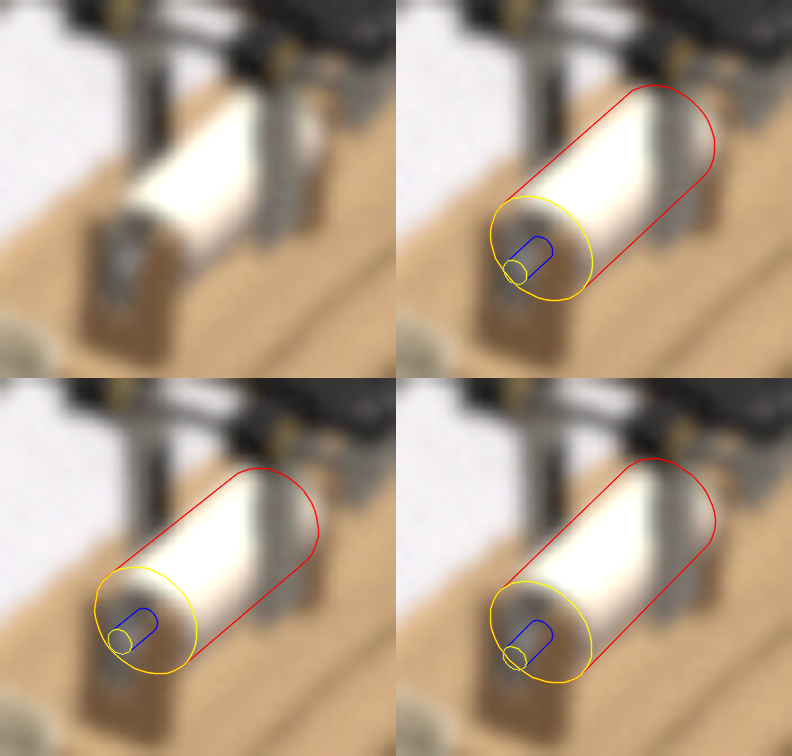

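{"fn": "play_rows", "kwargs": {
  "moves": [
    {"claw": 0.3,"linear": [-0.1,-0.2,0.5],"turn": [0,0,0]},
    {"claw": 0.3,"linear": [-0.2,-0.2,1],"turn": [0,0,0]},
    {"claw": 0.3,"linear": [-0.2,-0.2,1],"turn": [0,0,0]}
  ],
  "force": 40
}}

```text
time_s: 17.3
ee_pos: [0.5752, 0.1373, 0.1529]
eef_rot: [3.137, -0.192, 1.543]
force: [-2.6, 0.5, 6.0]
grip_width: 0.0433
```

```bash
python3 -c "
from h import *
st();print(heldT()[:3,3])"
```

```text
t 17.3 pos [575.19 137.31 152.87] rpy [ 3.1366 -0.1917  1.5425] F [-2.63  0.46  6.05] M [ 0.006  0.246 -0.165] w 43.32
[0.57499413 0.1336962  0.17151887]
```

{"fn": "play_rows", "kwargs": {
  "moves": [
    {"claw": 0.3,"linear": [-0.1,0,0.5],"turn": [0,0,0]},
    {"claw": 0.3,"linear": [-0.2,0,1],"turn": [0,0,0]},
    {"claw": 0.3,"linear": [-0.2,0,1],"turn": [0,0,0]}
  ],
  "force": 40
}}

```text
time_s: 17.68
ee_pos: [0.5752, 0.1374, 0.1523]
eef_rot: [3.136, -0.192, 1.542]
force: [-3.4, -0.8, 8.3]
grip_width: 0.0434
```

```bash
python3 -c "
from h import *
st();print(heldT()[:3,3])"
```

```text
t 17.68 pos [575.25 137.35 152.3 ] rpy [ 3.1362 -0.192   1.5425] F [-3.4  -0.83  8.32] M [-0.067  0.57  -0.014] w 43.39
[0.57504338 0.13372923 0.17095501]
```

{"fn": "play_rows", "kwargs": {
  "moves": [
    {"claw": 0.3,"linear": [-0.2,-0.2,0.8],"turn": [0,0,0]},
    {"claw": 0.3,"linear": [-0.3,-0.2,1.5],"turn": [0,0,0]},
    {"claw": 0.3,"linear": [-0.3,-0.2,1.5],"turn": [0,0,0]}
  ],
  "force": 40
}}

```text
time_s: 18.05
ee_pos: [0.5753, 0.1374, 0.1514]
eef_rot: [3.135, -0.192, 1.543]
force: [-2.6, -0.2, 8.6]
grip_width: 0.0435
```

```bash
python3 -c "
from h import *
st();print(heldT()[:3,3])"
```

```text
t 18.05 pos [575.28 137.43 151.42] rpy [ 3.1352 -0.1923  1.5427] F [-2.58 -0.15  8.61] M [-0.069  0.494 -0.001] w 43.51
[0.57505319 0.13379989 0.17006958]
```

{"fn": "play_rows", "kwargs": {
  "moves": [
    {"claw": 0.3,"linear": [-0.2,0,0.8],"turn": [0,0,0]},
    {"claw": 0.3,"linear": [-0.3,0,1.5],"turn": [0,0,0]},
    {"claw": 0.3,"linear": [-0.3,0,1.5],"turn": [0,0,0]}
  ],
  "force": 40
}}

```text
time_s: 18.42
ee_pos: [0.5753, 0.1375, 0.1507]
eef_rot: [3.135, -0.193, 1.543]
force: [-5.1, -0.2, 12.0]
grip_width: 0.0427
```

```bash
python3 -c "
from h import *
st();print(heldT()[:3,3])"
```

```text
t 18.43 pos [575.28 137.52 150.67] rpy [ 3.1348 -0.1927  1.5429] F [-5.06 -0.21 11.95] M [-0.103  0.852  0.101] w 42.73
[0.57504888 0.13388291 0.16931604]
```

{"fn": "play_rows", "kwargs": {
  "moves": [
    {"claw": 0.3,"linear": [-0.1,-0.4,0.4],"turn": [0,0,0]},
    {"claw": 0.3,"linear": [-0.1,-0.4,0.6],"turn": [0,0,0]},
    {"claw": 0.3,"linear": [-0.1,-0.4,0.6],"turn": [0,0,0]}
  ],
  "force": 40
}}

```text
time_s: 18.8
ee_pos: [0.5753, 0.1375, 0.1507]
eef_rot: [3.133, -0.193, 1.543]
force: [-1.3, -1.1, 9.0]
grip_width: 0.0431
```

```bash
python3 -c "
from h import *
st();print(heldT()[:3,3])"
```

```text
t 18.8 pos [575.26 137.53 150.69] rpy [ 3.1334 -0.1928  1.543 ] F [-1.31 -1.14  8.96] M [-0.191  0.298 -0.061] w 43.11
[0.57500552 0.13389569 0.16933367]
```

{"fn": "play_rows", "kwargs": {
  "moves": [
    {"claw": 0.3,"linear": [-0.2,-0.2,0.8],"turn": [0,0,0]},
    {"claw": 0.3,"linear": [-0.2,-0.2,1.2],"turn": [0,0,0]},
    {"claw": 0.3,"linear": [-0.2,-0.2,1.2],"turn": [0,0,0]}
  ],
  "force": 40
}}

```text
time_s: 19.18
ee_pos: [0.5753, 0.1376, 0.1503]
eef_rot: [3.132, -0.193, 1.543]
force: [-3.8, -0.2, 11.0]
grip_width: 0.0433
```

```bash
python3 -c "
from h import *
st();print(heldT()[:3,3])"
```

```text
t 19.18 pos [575.33 137.57 150.34] rpy [ 3.1322 -0.193   1.5432] F [-3.78 -0.22 11.05] M [-0.159  0.641  0.046] w 43.3
[0.57505342 0.13393082 0.16898488]
```

{"fn": "play_rows", "kwargs": {
  "moves": [
    {"claw": 0.3,"linear": [-0.2,-0.3,0.8],"turn": [0,0,0]},
    {"claw": 0.3,"linear": [-0.3,-0.3,1.4],"turn": [0,0,0]},
    {"claw": 0.3,"linear": [-0.3,-0.3,1.4],"turn": [0,0,0]},
    {"claw": 0.3,"linear": [-0.3,-0.3,1.4],"turn": [0,0,0]}
  ],
  "force": 40
}}

```text
time_s: 19.68
ee_pos: [0.5753, 0.1376, 0.1498]
eef_rot: [3.131, -0.193, 1.543]
force: [-3.7, 0.4, 11.0]
grip_width: 0.0431
```

```bash
python3 hyp.py 12 -9.9; python3 - <<'E'
from h import *
s=cv2.imread("pics/s12.png");T=heldT()
overlay("scene",s,[],285,120,335,185,12,"pics/g12r.png")
E
```

```text
t 19.68 pos [575.33 137.64 149.78] rpy [ 3.131  -0.1934  1.5435] F [-3.74  0.35 10.98] M [-0.052  0.492  0.02 ] w 43.12
[[ 0.9995  0.0268 -0.0158  0.575 ]
 [-0.0293  0.981  -0.1918  0.134 ]
 [ 0.0104  0.1922  0.9813  0.1684]
 [ 0.      0.      0.      1.    ]]
roller y axis [0.02910497 0.99936331 0.02063674]
```

View pics/g12r.png

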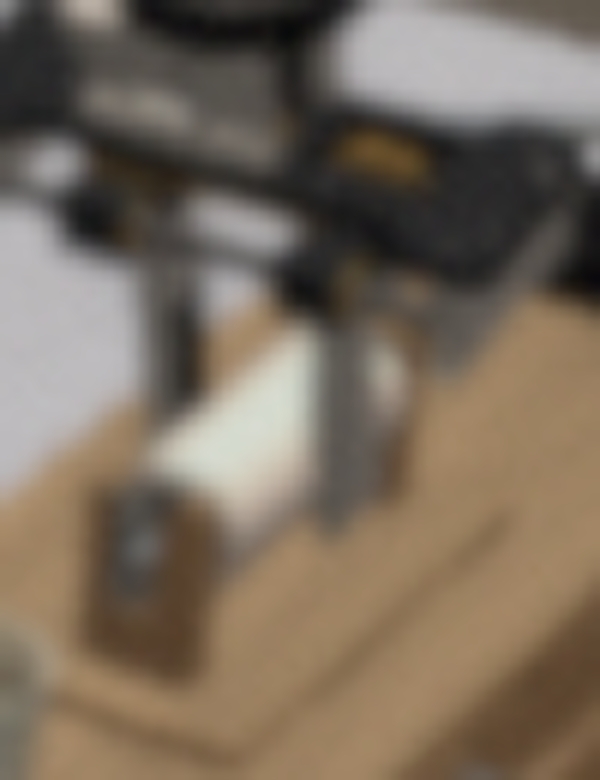

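{"fn": "play_rows", "kwargs": {
  "moves": [
    {"claw": 0.3,"linear": [-0.2,-0.3,0.8],"turn": [0.005,0,0]},
    {"claw": 0.3,"linear": [-0.3,-0.3,1.6],"turn": [0.005,0,0]},
    {"claw": 0.3,"linear": [-0.3,-0.3,1.6],"turn": [0.005,0,0]},
    {"claw": 0.3,"linear": [-0.3,-0.3,1.6],"turn": [0.005,0,0]}
  ],
  "force": 40
}}

```text
time_s: 20.27
ee_pos: [0.5753, 0.1377, 0.1489]
eef_rot: [3.135, -0.194, 1.544]
force: [-3.9, -0.3, 9.7]
grip_width: 0.0433
```

```bash
python3 -c "
from h import *
st();print(heldT()[:3,3])"
```

```text
t 20.27 pos [575.29 137.74 148.95] rpy [ 3.1349 -0.1938  1.5437] F [-3.9  -0.25  9.7 ] M [-0.013  0.585  0.018] w 43.33
[0.57506415 0.13408213 0.16758954]
```

{"fn": "play_rows", "kwargs": {
  "moves": [
    {"claw": 0.3,"linear": [-0.2,-0.2,0.8],"turn": [0,0,0]},
    {"claw": 0.3,"linear": [-0.3,-0.2,1.6],"turn": [0,0,0]},
    {"claw": 0.3,"linear": [-0.3,-0.2,1.6],"turn": [0,0,0]},
    {"claw": 0.3,"linear": [-0.3,-0.2,1.6],"turn": [0,0,0]}
  ],
  "force": 40
}}

```text
time_s: 20.78
ee_pos: [0.5753, 0.1379, 0.1482]
eef_rot: [3.134, -0.194, 1.544]
force: [-5.6, 0.6, 10.0]
grip_width: 0.0433
```

```bash
python3 -c "
from h import *
st();print(heldT()[:3,3])"
```

```text
t 20.77 pos [575.3  137.85 148.17] rpy [ 3.1339 -0.1941  1.5439] F [-5.64  0.63 10.04] M [-0.033  0.665  0.016] w 43.28
[0.57505835 0.13419399 0.16681188]
```

{"fn": "play_rows", "kwargs": {
  "moves": [
    {"claw": 0.3,"linear": [-0.2,-0.4,0.8],"turn": [0.004,0,0]},
    {"claw": 0.3,"linear": [-0.4,-0.4,1.6],"turn": [0.004,0,0]},
    {"claw": 0.3,"linear": [-0.4,-0.4,1.6],"turn": [0.004,0,0]},
    {"claw": 0.3,"linear": [-0.4,-0.4,1.6],"turn": [0.004,0,0]}
  ],
  "force": 40
}}

```text
time_s: 21.28
ee_pos: [0.5753, 0.1379, 0.1474]
eef_rot: [3.136, -0.195, 1.544]
force: [-2.2, 0.1, 10.4]
grip_width: 0.0433
```

```bash
python3 -c "
from h import *
st();print(heldT()[:3,3])"
```

```text
t 21.27 pos [575.27 137.92 147.39] rpy [ 3.1365 -0.1946  1.5442] F [-2.16  0.14 10.45] M [ 0.026  0.443 -0.026] w 43.32
[0.5750755  0.1342533  0.16603529]
```

{"fn": "play_rows", "kwargs": {
  "moves": [
    {"claw": 0.3,"linear": [-0.2,-0.3,0.8],"turn": [0,0,0]},
    {"claw": 0.3,"linear": [-0.4,-0.3,1.6],"turn": [0,0,0]},
    {"claw": 0.3,"linear": [-0.4,-0.3,1.6],"turn": [0,0,0]},
    {"claw": 0.3,"linear": [-0.4,-0.3,1.6],"turn": [0,0,0]}
  ],
  "force": 40
}}

```text
time_s: 21.78
ee_pos: [0.5753, 0.138, 0.1466]
eef_rot: [3.135, -0.195, 1.544]
force: [-3.6, -0.3, 11.0]
grip_width: 0.0434
```

```bash
python3 -c "
from h import *
st();print(heldT()[:3,3])"
```

```text
t 21.77 pos [575.27 137.97 146.64] rpy [ 3.1352 -0.195   1.5444] F [-3.57 -0.3  10.96] M [ 0.067  0.561 -0.033] w 43.35
[0.57504602 0.134297   0.16527691]
```

{"fn": "play_rows", "kwargs": {
  "moves": [
    {"claw": 0.3,"linear": [-0.2,-0.3,0.8],"turn": [0.002,0,0]},
    {"claw": 0.3,"linear": [-0.4,-0.3,1.6],"turn": [0.002,0,0]},
    {"claw": 0.3,"linear": [-0.4,-0.3,1.6],"turn": [0.002,0,0]},
    {"claw": 0.3,"linear": [-0.4,-0.3,1.6],"turn": [0.002,0,0]}
  ],
  "force": 40
}}

```text
time_s: 22.28
ee_pos: [0.5753, 0.1381, 0.1462]
eef_rot: [3.136, -0.196, 1.545]
force: [-4.9, -0.1, 13.6]
grip_width: 0.0432
```

```bash
python3 -c "
from h import *
st();print(heldT()[:3,3])"
```

```text
t 22.27 pos [575.29 138.07 146.18] rpy [ 3.1357 -0.1956  1.5448] F [-4.91 -0.13 13.63] M [0.055 0.773 0.123] w 43.22
[0.57508324 0.13438005 0.1648211 ]
```

{"fn": "play_rows", "kwargs": {
  "moves": [
    {"claw": 0.3,"linear": [-0.2,-0.3,0.8],"turn": [0,0,0]},
    {"claw": 0.3,"linear": [-0.4,-0.3,1.5],"turn": [0,0,0]},
    {"claw": 0.3,"linear": [-0.4,-0.3,1.5],"turn": [0,0,0]},
    {"claw": 0.3,"linear": [-0.4,-0.3,1.5],"turn": [0,0,0]}
  ],
  "force": 40
}}

```text
time_s: 22.78
ee_pos: [0.5754, 0.1381, 0.1462]
eef_rot: [3.134, -0.196, 1.545]
force: [-6.3, -1.0, 17.2]
grip_width: 0.0432
```

```bash
python3 -c "
from h import *
st();print(heldT()[:3,3])"
```

```text
t 22.77 pos [575.36 138.06 146.16] rpy [ 3.1339 -0.1961  1.5451] F [-6.27 -1.02 17.17] M [-0.03   1.056  0.118] w 43.21
[0.5751199  0.13436164 0.16479263]
```

{"fn": "play_rows", "kwargs": {
  "moves": [
    {"claw": 0.3,"linear": [0.1,-0.4,0.3],"turn": [0,0.01,0]},
    {"claw": 0.3,"linear": [0.1,-0.4,0.8],"turn": [0,0.02,0]},
    {"claw": 0.3,"linear": [0.1,-0.4,0.8],"turn": [0,0.02,0]}
  ],
  "force": 40
}}

```text
time_s: 23.15
ee_pos: [0.5753, 0.1385, 0.1462]
eef_rot: [3.133, -0.217, 1.545]
force: [-2.5, 0.7, 10.0]
grip_width: 0.0431
```

```bash
python3 -c "
from h import *
st();print(heldT()[:3,3])"
```

```text
t 23.15 pos [575.32 138.51 146.19] rpy [ 3.1326 -0.2171  1.5454] F [-2.45  0.7  10.03] M [ 0.134  0.293 -0.017] w 43.12
[0.57504383 0.13442363 0.16474159]
```

{"fn": "play_rows", "kwargs": {
  "moves": [
    {"claw": 0.55,"linear": [0,0.1,0],"turn": [0,0,0]},
    {"claw": 0.7,"linear": [0,0.1,0],"turn": [0,0,0]},
    {"claw": 0.7,"linear": [0,0.1,0],"turn": [0,0,0]},
    {"claw": 0.7,"linear": [4,0,-19],"turn": [0,0,0]},
    {"claw": 0.7,"linear": [10,0,-45],"turn": [0,0,0]},
    {"claw": 0.7,"linear": [17,0,-75],"turn": [0,0,0]},
    {"claw": 0.7,"linear": [17,0,-75],"turn": [0,0,0]}
  ],
  "force": 40
}}

```text
time_s: 24.02
ee_pos: [0.5754, 0.1391, 0.2251]
eef_rot: [3.129, -0.217, 1.546]
force: [0.1, 0.3, -0.6]
grip_width: 0.066
```

```bash
python3 - <<'E'
from h import *
s=vision.camera("scene");cv2.imwrite("pics/s13.png",s);st()
overlay("scene",s,[],280,130,340,190,12,"pics/g13r.png")
T=rollerT(.575,.1345,.163,-.029)
overlay("scene",s,roller(T),280,130,340,190,12,"pics/g13s.png")
print(plan((.575,.0945,.225),1.542))
E
```

```text
t 24.07 pos [574.83 138.99 223.32] rpy [ 3.1314 -0.2172  1.5457] F [-0.28  0.08 -0.58] M [-0.081 -0.105  0.005] w 65.82
(array([-43.06,   1.4 , -11.21]), array([ 0.0097, -0.2172,  0.0026]))
```

View pics/g13r.png

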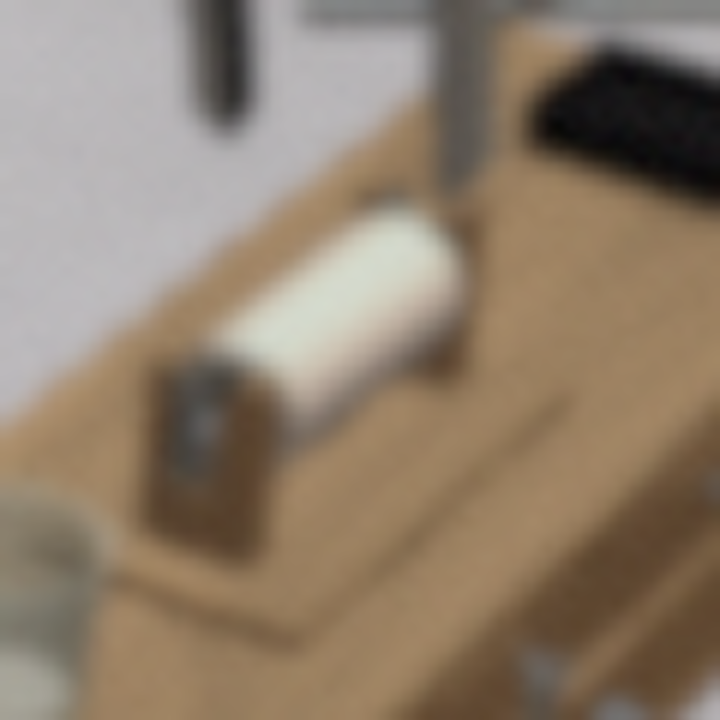

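View pics/g13s.png

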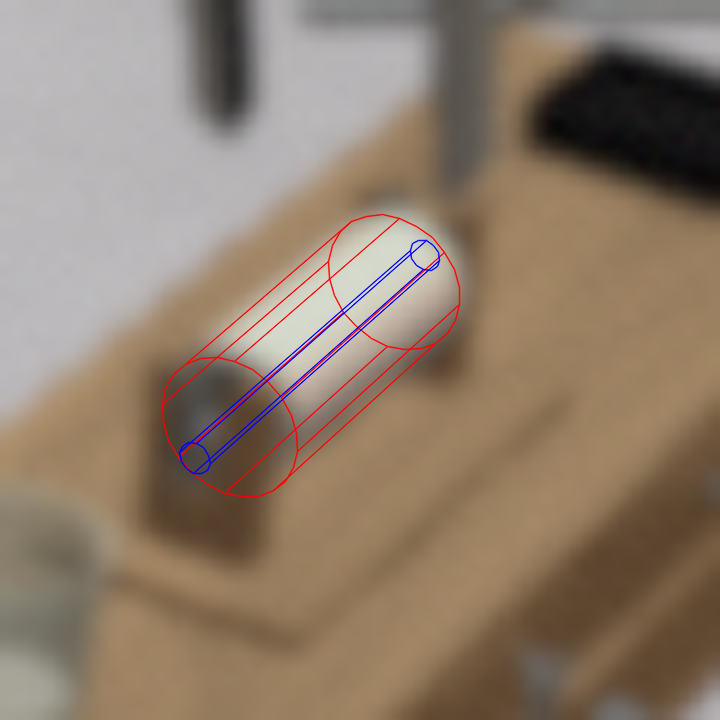

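{"fn": "play_rows", "kwargs": {
  "moves": [
    {"claw": 0.4,"linear": [-13,0.5,-3],"turn": [0.003,-0.08,0]},
    {"claw": 0.2,"linear": [-26,1,-7],"turn": [0.006,-0.16,0]},
    {"claw": 0,"linear": [-38,1.4,-10],"turn": [0.0097,-0.217,0.0026]},
    {"claw": 0,"linear": [-38,1.4,-10],"turn": [0.0097,-0.217,0.0026]},
    {"claw": 0,"linear": [-38,1.4,-10],"turn": [0.0097,-0.217,0.0026]},
    {"claw": 0,"linear": [-38,1.4,-10],"turn": [0.0097,-0.217,0.0026]}
  ],
  "force": 10
}}

```text
time_s: 24.82
ee_pos: [0.575, 0.0998, 0.2245]
eef_rot: [-3.141, -0.001, 1.542]
force: [-0.4, -0.0, 0.3]
grip_width: 0.0092
```

```bash
python3 - <<'E'
from h import *
s=vision.camera("scene");cv2.imwrite("pics/s14.png",s);st()
overlay("scene",s,[],280,120,340,185,12,"pics/g14r.png")
print(plan((.575,.0995,.195),1.542))
E
```

```text
t 24.88 pos [575.03  99.74 224.64] rpy [-3.1412e+00 -7.0000e-04  1.5419e+00] F [-0.5   0.31 -0.19] M [-0.021 -0.113  0.009] w 5.56
(array([-2.600e-01, -1.000e-02,  2.964e+01]), array([-0.0004, -0.0007, -0.0001]))
```

View pics/g14r.png

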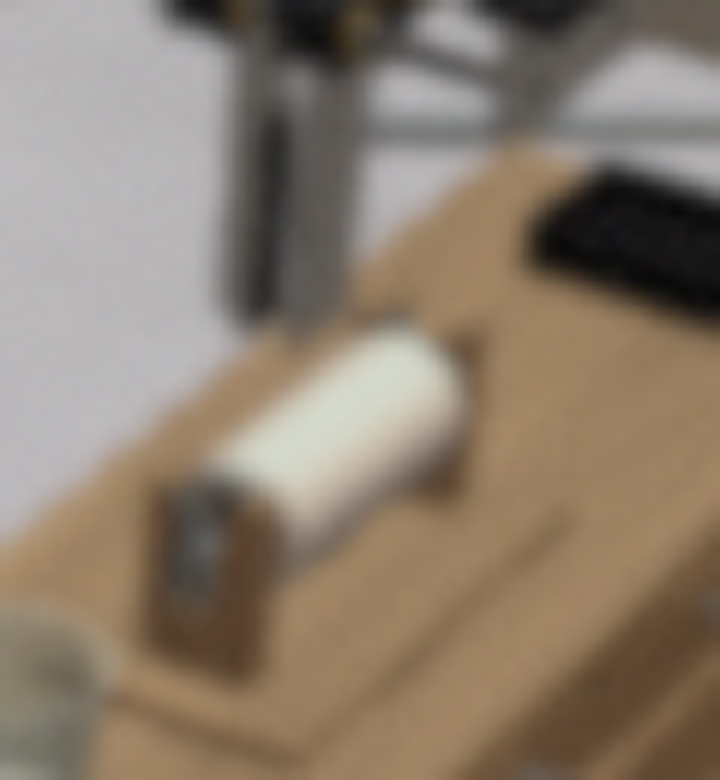

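{"fn": "play_rows", "kwargs": {
  "moves": [
    {"claw": 0,"linear": [0,0,15],"turn": [0,0,0]},
    {"claw": 0,"linear": [0,0,28],"turn": [0,0,0]},
    {"claw": 0,"linear": [0,0,33],"turn": [0,0,0]},
    {"claw": 0,"linear": [0,0,35],"turn": [0,0,0]},
    {"claw": 0,"linear": [0,0,35],"turn": [0,0,0]}
  ],
  "force": 10
}}

```text
time_s: 25.5
ee_pos: [0.5751, 0.0998, 0.1898]
eef_rot: [-3.142, -0.001, 1.542]
force: [0.8, -0.8, 0.1]
grip_width: 0.0008
```

{"fn": "play_rows", "kwargs": {
  "moves": [
    {"claw": 0,"linear": [0,0,1],"turn": [0,0,0]},
    {"claw": 0,"linear": [0,0,2],"turn": [0,0,0]},
    {"claw": 0,"linear": [0,0,2],"turn": [0,0,0]}
  ]
}}

```text
time_s: 25.88
ee_pos: [0.5751, 0.0998, 0.1878]
eef_rot: [-3.141, -0.001, 1.542]
force: [0.2, -0.0, 0.8]
grip_width: 0.0009
```

{"fn": "play_rows", "kwargs": {
  "moves": [
    {"claw": 0,"linear": [0,0,0.5],"turn": [0,0,0]},
    {"claw": 0,"linear": [0,0,1],"turn": [0,0,0]},
    {"claw": 0,"linear": [0,0,1],"turn": [0,0,0]}
  ]
}}

```text
time_s: 26.25
ee_pos: [0.5753, 0.0998, 0.1874]
eef_rot: [3.141, -0.001, 1.542]
force: [-1.5, -0.2, 5.5]
grip_width: 0.0005
```

{"fn": "play_rows", "kwargs": {
  "moves": [
    {"claw": 0,"linear": [0,0,0.5],"turn": [0,0,0]},
    {"claw": 0,"linear": [0,0,0.8],"turn": [0,0,0]},
    {"claw": 0,"linear": [0,0,0.8],"turn": [0,0,0]}
  ]
}}

```text
time_s: 26.62
ee_pos: [0.5755, 0.0998, 0.1874]
eef_rot: [3.14, -0.001, 1.542]
force: [-1.7, -0.2, 7.1]
grip_width: 0.0003
```

{"fn": "play_rows", "kwargs": {
  "moves": [
    {"claw": 0,"linear": [0,0,0.5],"turn": [0,0,0]},
    {"claw": 0,"linear": [0,0,0.9],"turn": [0,0,0]},
    {"claw": 0,"linear": [0,0,0.9],"turn": [0,0,0]}
  ]
}}

```text
time_s: 27.0
ee_pos: [0.5757, 0.0998, 0.1874]
eef_rot: [3.138, -0.001, 1.542]
force: [-2.5, -1.0, 8.8]
grip_width: 0.0004
```

```bash
python3 -c "
from h import *
st()"
```

```text
t 27.0 pos [575.71  99.79 187.36] rpy [ 3.1385e+00 -1.1000e-03  1.5419e+00] F [-2.46 -1.01  8.8 ] M [-0.159  0.502  0.034] w 0.44
```

{"fn": "play_rows", "kwargs": {
  "moves": [
    {"claw": 0,"linear": [0,-0.4,0.7],"turn": [0.002,0,0]},
    {"claw": 0,"linear": [0,-0.4,1.3],"turn": [0.002,0,0]},
    {"claw": 0,"linear": [0,-0.4,1.3],"turn": [0.002,0,0]}
  ]
}}

```text
time_s: 27.38
ee_pos: [0.5757, 0.0998, 0.1873]
eef_rot: [3.138, -0.001, 1.542]
force: [-2.3, 0.2, 10.0]
grip_width: 0.0006
```

```bash
python3 -c "
from h import *
st()"
```

```text
t 27.38 pos [575.73  99.78 187.31] rpy [ 3.1385e+00 -1.2000e-03  1.5419e+00] F [-2.32  0.16  9.96] M [-0.261  0.36  -0.047] w 0.58
```

{"fn": "play_rows", "kwargs": {
  "moves": [
    {"claw": 0,"linear": [0,-0.3,1.0],"turn": [0.001,0,0]},
    {"claw": 0,"linear": [0,-0.3,1.7],"turn": [0.001,0,0]},
    {"claw": 0,"linear": [0,-0.3,1.7],"turn": [0.001,0,0]}
  ]
}}

```text
time_s: 27.75
ee_pos: [0.576, 0.0998, 0.1872]
eef_rot: [3.137, -0.001, 1.542]
force: [-2.6, -0.3, 13.6]
grip_width: 0.0002
```

```bash
python3 -c "
from h import *
st()"
```

```text
t 27.75 pos [575.95  99.77 187.24] rpy [ 3.1370e+00 -1.4000e-03  1.5419e+00] F [-2.57 -0.29 13.65] M [-0.225  0.516  0.014] w 0.18
```

{"fn": "play_rows", "kwargs": {
  "moves": [
    {"claw": 0,"linear": [0,-0.8,-6],"turn": [0,0,0]},
    {"claw": 0,"linear": [0,-0.8,-13],"turn": [0.004,0,0]},
    {"claw": 0,"linear": [35,-0.8,-13],"turn": [0.004,0,0]},
    {"claw": 0,"linear": [68,-0.8,-13],"turn": [0.004,0,0]},
    {"claw": 0,"linear": [68,-0.8,-5],"turn": [0.004,0,0]},
    {"claw": 0,"linear": [68,-0.8,-2],"turn": [0.004,0,0]},
    {"claw": 0,"linear": [68,-0.8,-2],"turn": [0.004,0,0]}
  ]
}}

```text
time_s: 28.62
ee_pos: [0.5771, 0.1669, 0.1891]
eef_rot: [3.142, -0.001, 1.541]
force: [0.1, -0.1, -0.8]
grip_width: 0.0004
```

```bash
python3 - <<'E'
from h import *
s=vision.camera("scene");cv2.imwrite("pics/s15.png",s);st()
overlay("scene",s,[],280,120,340,185,12,"pics/g15r.png")
E
```

```text
t 28.68 pos [577.22 166.97 189.36] rpy [ 3.1411e+00 -1.3000e-03  1.5409e+00] F [-0.36 -0.3   0.11] M [-0.063 -0.123  0.006] w 0.61
```

View pics/g15r.png

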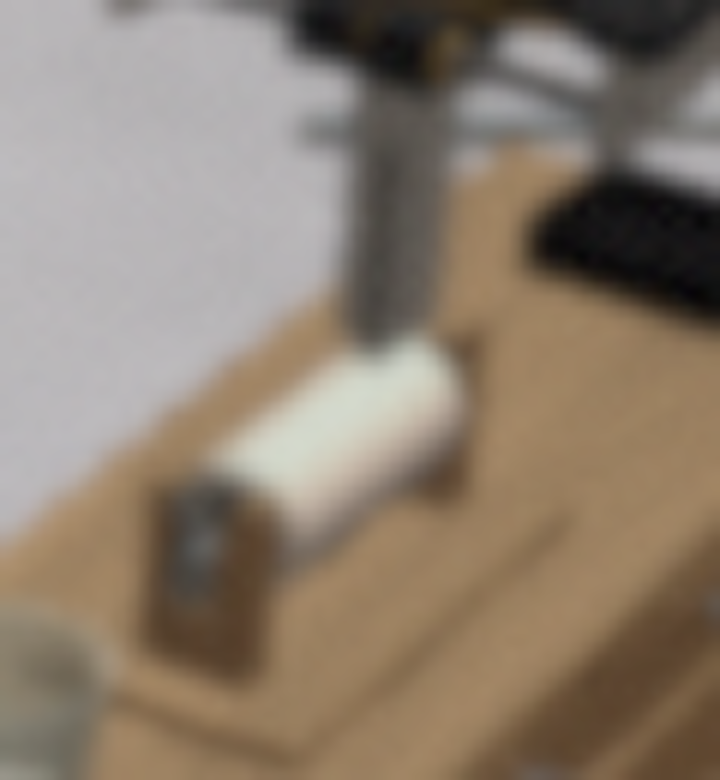

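{"fn": "play_rows", "kwargs": {
  "moves": [
    {"claw": 0,"linear": [2,-1,1],"turn": [0,0,0]},
    {"claw": 0,"linear": [2,-1,2],"turn": [0,0,0]},
    {"claw": 0,"linear": [2,-1,2],"turn": [0,0,0]}
  ]
}}

```text
time_s: 29.05
ee_pos: [0.5763, 0.1689, 0.1874]
eef_rot: [3.141, -0.001, 1.541]
force: [-0.1, 0.4, 0.4]
grip_width: 0.0009
```

{"fn": "play_rows", "kwargs": {
  "moves": [
    {"claw": 0,"linear": [0,0,1],"turn": [0,0,0]},
    {"claw": 0,"linear": [0,0,2],"turn": [0,0,0]},
    {"claw": 0,"linear": [0,0,2],"turn": [0,0,0]}
  ]
}}

```text
time_s: 29.42
ee_pos: [0.5764, 0.169, 0.1858]
eef_rot: [3.14, -0.001, 1.541]
force: [-1.2, -0.7, 4.9]
grip_width: 0.0004
```

```bash
python3 -c "
from h import *
st()"
```

```text
t 29.43 pos [576.4  168.96 185.85] rpy [ 3.1404e+00 -1.4000e-03  1.5409e+00] F [-1.24 -0.73  4.93] M [-0.181  0.119 -0.034] w 0.38
```

{"fn": "play_rows", "kwargs": {
  "moves": [
    {"claw": 0,"linear": [0,0,0.6],"turn": [0,0,0]},
    {"claw": 0,"linear": [0,-0.2,1.1],"turn": [0.001,0,0]},
    {"claw": 0,"linear": [0,-0.2,1.1],"turn": [0.001,0,0]}
  ]
}}

```text
time_s: 29.8
ee_pos: [0.5765, 0.169, 0.1857]
eef_rot: [3.14, -0.002, 1.541]
force: [-1.9, -0.3, 8.4]
grip_width: 0.0007
```

{"fn": "play_rows", "kwargs": {
  "moves": [
    {"claw": 0,"linear": [0,0,0.8],"turn": [0,0,0]},
    {"claw": 0,"linear": [0,-0.2,1.3],"turn": [0.001,0,0]},
    {"claw": 0,"linear": [0,-0.2,1.3],"turn": [0.001,0,0]}
  ]
}}

```text
time_s: 30.18
ee_pos: [0.5767, 0.169, 0.1857]
eef_rot: [3.139, -0.002, 1.541]
force: [-1.7, -1.3, 11.1]
grip_width: 0.0003
```

{"fn": "play_rows", "kwargs": {
  "moves": [
    {"claw": 0,"linear": [0,0,1.0],"turn": [0,0,0]},
    {"claw": 0,"linear": [0,-0.2,1.7],"turn": [0.001,0,0]},
    {"claw": 0,"linear": [0,-0.2,1.7],"turn": [0.001,0,0]}
  ]
}}

```text
time_s: 30.55
ee_pos: [0.5769, 0.169, 0.1856]
eef_rot: [3.138, -0.002, 1.541]
force: [-3.4, -0.5, 13.0]
grip_width: 0.0007
```

```bash
python3 -c "
from h import *
st()"
```

```text
t 30.55 pos [576.93 168.99 185.61] rpy [ 3.1378e+00 -2.3000e-03  1.5409e+00] F [-3.38 -0.52 12.96] M [-0.373  0.611 -0.019] w 0.7
```

{"fn": "play_rows", "kwargs": {
  "moves": [
    {"claw": 0,"linear": [0,-1.2,-6],"turn": [0,0,0]},
    {"claw": 0,"linear": [0,-1.2,-14],"turn": [0.003,0,0]},
    {"claw": 0,"linear": [-35,-2.2,-14],"turn": [0.003,0,0]},
    {"claw": 0,"linear": [-73,-3.4,-14],"turn": [0.003,0,0]},
    {"claw": 0,"linear": [-73,-3.4,-5],"turn": [0.003,0,0]},
    {"claw": 0,"linear": [-73,-3.4,-3],"turn": [0.003,0,0]},
    {"claw": 0,"linear": [-73,-3.4,-3],"turn": [0.003,0,0]}
  ]
}}

```text
time_s: 31.42
ee_pos: [0.5713, 0.097, 0.1882]
eef_rot: [3.141, -0.002, 1.542]
force: [0.3, 0.9, 1.0]
grip_width: 0.0006
```

```bash
python3 -c "
from h import *
st()"
```

```text
t 31.43 pos [571.29  96.97 188.22] rpy [ 3.1413e+00 -2.3000e-03  1.5419e+00] F [0.29 0.94 1.02] M [-0.105 -0.096  0.015] w 0.61
```

{"fn": "play_rows", "kwargs": {
  "moves": [
    {"claw": 0,"linear": [0,3.5,-1],"turn": [0,0,0]},
    {"claw": 0,"linear": [-1,3.5,0.5],"turn": [0,0,0]},
    {"claw": 0,"linear": [-1,3.5,1.5],"turn": [0,0,0]},
    {"claw": 0,"linear": [-1,3.5,1.5],"turn": [0,0,0]}
  ]
}}

```text
time_s: 31.92
ee_pos: [0.5751, 0.0962, 0.1875]
eef_rot: [3.14, -0.003, 1.542]
force: [-0.8, 1.6, 5.4]
grip_width: 0.0005
```

{"fn": "play_rows", "kwargs": {
  "moves": [
    {"claw": 0,"linear": [0,0,0.6],"turn": [0,0,0]},
    {"claw": 0,"linear": [0,0,1.2],"turn": [0,0,0]},
    {"claw": 0,"linear": [0,0,1.2],"turn": [0,0,0]}
  ]
}}

```text
time_s: 32.3
ee_pos: [0.5754, 0.0963, 0.1874]
eef_rot: [3.138, -0.003, 1.542]
force: [-1.8, -0.5, 10.0]
grip_width: 0.0006
```

{"fn": "play_rows", "kwargs": {
  "moves": [
    {"claw": 0,"linear": [0,-0.2,1],"turn": [0,0,0]},
    {"claw": 0,"linear": [0,-0.2,1.8],"turn": [0,0,0]},
    {"claw": 0,"linear": [0,-0.2,1.8],"turn": [0,0,0]}
  ]
}}

```text
time_s: 32.67
ee_pos: [0.5757, 0.0963, 0.1873]
eef_rot: [3.136, -0.003, 1.542]
force: [-2.6, -0.9, 13.0]
grip_width: 0.0003
```

```bash
python3 -c "
from h import *
st()"
```

```text
t 32.67 pos [575.73  96.27 187.3 ] rpy [ 3.1356 -0.0033  1.5421] F [-2.6  -0.91 12.97] M [-0.234  0.527 -0.026] w 0.29
```

```bash
python3 - <<'E'
from h import *
s=vision.camera("scene");t=vision.camera("top");cv2.imwrite("pics/s16.png",s);cv2.imwrite("pics/t16.png",t);st()
overlay("scene",s,[],280,120,340,185,12,"pics/g16r.png")
overlay("top",t,[],165,135,235,185,11,"pics/g16t.png")
E
```

```text
t 32.77 pos [575.73  96.3  187.35] rpy [ 3.1355 -0.0033  1.5422] F [-1.86 -0.99 13.12] M [-0.28   0.501 -0.027] w 0.31
```

View pics/g16r.png

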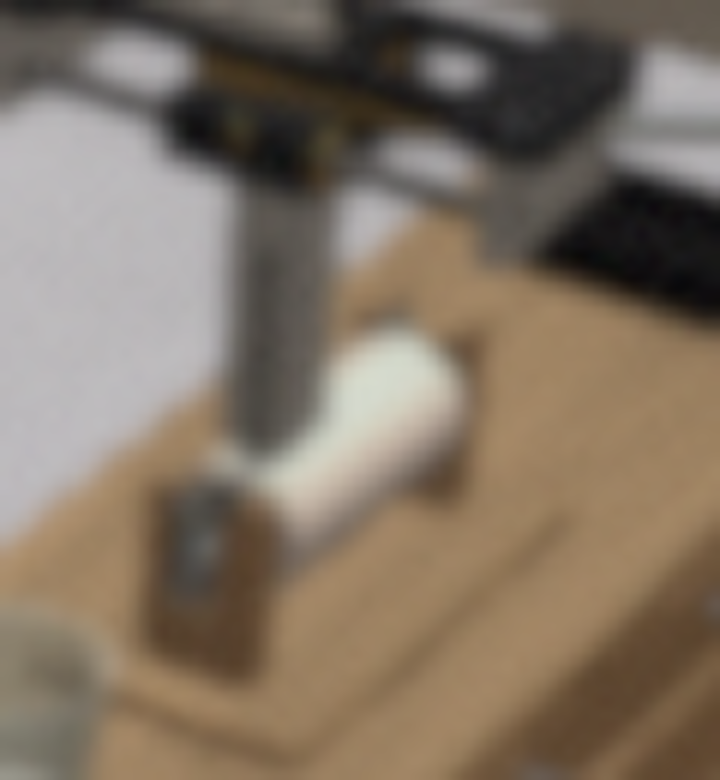

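View pics/g16t.png

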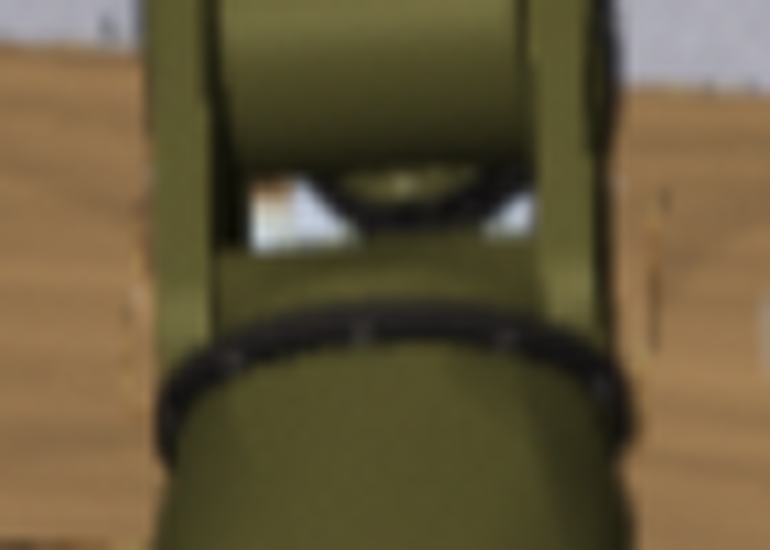

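{"fn": "play_rows", "kwargs": {
  "moves": [
    {"claw": 0,"linear": [0,-0.5,-5],"turn": [0,0,0]},
    {"claw": 0,"linear": [0,0,-40],"turn": [0,0,0]},
    {"claw": 0,"linear": [0,0,-90],"turn": [0,0,0]},
    {"claw": 0,"linear": [-40,-40,-130],"turn": [0,0,0]},
    {"claw": 0,"linear": [-70,-80,-140],"turn": [0,0,0]},
    {"claw": 0,"linear": [-80,-120,-140],"turn": [0,0,0]},
    {"claw": 0,"linear": [-80,-150,-140],"turn": [0,0,0]},
    {"claw": 0,"linear": [-80,-150,-140],"turn": [0,0,0]}
  ]
}}

```text
time_s: 33.78
ee_pos: [0.4217, 0.0202, 0.3269]
eef_rot: [3.134, -0.003, 1.542]
force: [0.4, 0.1, 0.2]
grip_width: 0.0006
```

```bash
python3 - <<'E'
from h import *
s=vision.camera("scene");t=vision.camera("top");cv2.imwrite("pics/s17.png",s);cv2.imwrite("pics/t17.png",t);st()
s0=cv2.imread("pics/scene0.png");t0=cv2.imread("pics/top0.png")
c=lambda im,x0,y0,x1,y1,k:cv2.resize(im[y0:y1,x0:x1],None,fx=k,fy=k,interpolation=cv2.INTER_CUBIC)
cv2.imwrite("pics/f1.png",np.vstack([c(t0,110,130,270,200,4),c(t,110,130,270,200,4)]))
cv2.imwrite("pics/f2.png",c(s,250,130,370,225,6))
E
```

```text
t 33.88 pos [423.02  20.2  326.34] rpy [ 3.135  -0.0033  1.5422] F [0.16 0.81 0.43] M [ 0.002 -0.135 -0.027] w 0.41
```

View pics/f1.png

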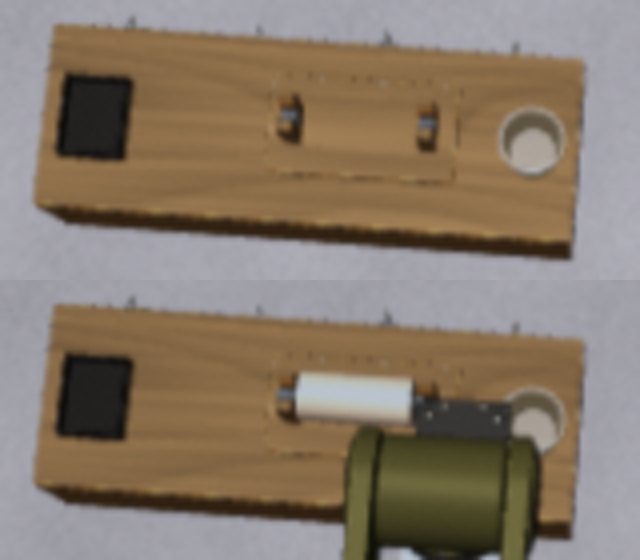

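View pics/f2.png

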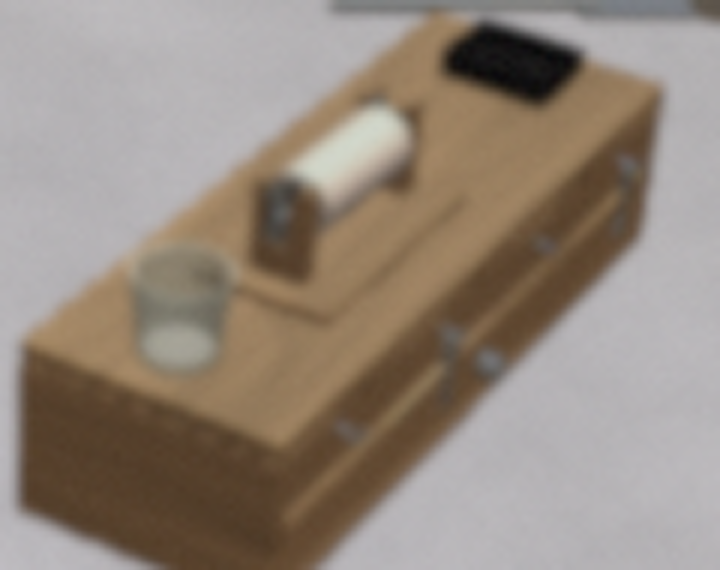

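The roller sits between the cheeks with both axle ends in their slots. The tealight and tray are in the same pixel positions as at the start, and the robot is clear.

```bash
python3 -c "
from station import hand_in
print(hand_in())"
```

```text
the job is handed in; nothing more can be done
None
```

The lint roller is back in its cradle with both axle ends in their slots, and I handed the job in at about 34 s of the 67 s allowed.

**What I did:** I lifted the roller from the dish and lowered both axle ends into the slots, correcting position and angle by feel until the downward force rose sharply. Then I let go and pressed the drum's top near each end with the closed fingers.

**Last checks:**
- **Bottoming:** Pressing to about 13 N moved each end only 0.2 mm or so, the same at both. The slot pinch should give way at 6 N at most, so I take both ends to be on their slot bottoms. The drum lies about 3 mm higher at end b than at end a. That puts the slot bottoms at roughly 41 mm and 38 mm, inside the given range.
- **Surroundings:** The final pictures show the drum between the cheeks with the robot clear. The tealight and coin tray have not moved. I did not check the padlock again, but the arm never went near it.

**What went wrong or disagreed:**
- **First descent:** The two cameras disagreed by about 5 mm along the cradle. On the first try the drum caught on cheek b with roughly 5 N and tilted in the grip. I lifted it, levelled it by tilting the tool, and found the centre by touching cheek a lightly, about 6 N.
- **Highest press:** The most I pressed during seating was about 19 N in total. I estimate about 14 N of that was on end a, slot pinch included, so its slot bottom took less than the 15 N limit. That split comes from the moment readings, so it is approximate.

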